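Pack the shoe-care caddy on the balcony bench

TASK

Pack the shoe-care caddy: set the larger and the smaller polish tin, lid up, in the round wells that fit them, the shoe brush, bristles down, in the long cut-out, and the straight-edged scraper in the paddle-shaped cut-out, each lying flat on the floor of its own place. Set them down rather than dropping them, and leave the look-alikes where they are: the open candle tin, the round-headed dish brush and the notched spreader.

Things in the scene. Friction and masses are not known exactly. Their poses are not given: they have to be found in the camera images.
- big_tin: The larger of the two closed shoe-polish tins: bare metal, round, flat closed lid, 62 mm across, 34 mm high, standing lid up. Origin: centre of its underside, z up. A tiny turn-key on the side (at its +x) is for show and touches nothing.
- small_tin: The smaller closed shoe-polish tin: bare metal, round, flat closed lid, 46 mm across, 34 mm high, standing lid up. Origin: centre of its underside, z up. Tiny turn-key as on the larger tin.
- shoe_brush: Shoe brush: a plain oblong dark wooden back 150 x 46 mm, no handle, standing on its black bristles; 42 mm high, the wooden back being from 22 to 40 mm above its underside and the bristles 22 mm below that. Origin: centre of the bristles' underside; x along its 150 mm length, z up. Both ends are alike.
- scraper: Orange plastic mud scraper, 150 mm long, lying flat: a bar handle 26 mm wide and 24 mm high from 75 mm behind to 20 mm ahead of the origin, then a flat straight-edged blade 62 mm wide, 55 mm long and 4 mm thick. Origin: at half its length, on the underside; x points along the handle to the blade, z up. It balances some 5 to 10 mm behind the origin.
- board_long: Plywood board with a central rectangular cut-out 172 x 66 mm: the shoe brush's place. One of three boards side by side, in varying order, in a fixed wooden caddy 212 x 302 mm, rim 24 mm high, a 12 mm ledge on each end. Each board 190 x 92 x 15 mm, top 21 mm above the bench. Origin: centre of the underside, x along its length, z up. Cut-outs are 10 mm deep, their grey floors 5 mm above the origin.
- board_round: Plywood board in the caddy with two round wells: places of the polish tins. Size and origin as the board with the rectangular cut-out. Wide well: 80 mm across, centre 39 mm from the origin towards -x, for the larger tin. Narrow well: 64 mm across, centre 47 mm from the origin towards +x, for the smaller tin. 10 mm deep, floors 5 mm above the origin.
- board_paddle: Plywood board in the caddy with a paddle-shaped cut-out: the scraper's place. Size, origin and cut-out depth as the board with the rectangular cut-out. The cut-out runs from x = -86 to +86 mm: 46 mm wide up to x = +9 mm (handle), 80 mm wide from there on (blade), so the blade points along the board's +x. Floor 5 mm above the origin.
- candle_tin: Look-alike that stays: a candle in an open metal tin, 62 mm across, 34 mm high; pale wax with a dark wick lies 9 mm below the rim. Origin: centre of its underside.
- dish_brush: Look-alike that stays: a dish brush of the same dark wood and black bristles with a round head 58 mm across and 36 mm high and a thin round handle, 150 mm long in all. Origin: at half its length, on the underside; x points to the head.
- notched_spreader: Look-alike that stays: an orange plastic adhesive spreader with the same handle as the scraper, but a wider blade, 84 mm, whose edge is cut into six teeth; 150 mm long. Origin: at half its length, on the underside; x points to the blade.
Things that resemble listed ones, but are neither listed nor needed, are in the scene too. Leave any blue look-alike of the small_tin alone.

How it is judged:
By the outcome, as a careful person would: the job done as asked, in the order asked, and still so for the second after the job is handed in, with the robot touching nothing.
It also fails if it takes over 112 s, if anything falls off the work surface, if the arm or the gripper's body presses on something with over 40 N, if the wrist force passes 120 N, or if a joint passes its speed limit or range.

ROBOT

A 6-joint arm with a two-finger parallel gripper is mounted at the origin on the work surface. World frame = base frame: x ahead of the robot, y to its left, z up, the work surface at z = 0. Lengths are in m, angles in rad, forces in N, time in s.
With the tool pointing down it reaches from about 0.375 to 0.975 m from the base axis. Payload 3.8 kg.
Tool frame: the origin (TCP) lies on the centre line of the jaws, within the pads' length; the fingertips stand 8 mm ahead of it and the grasp point (between the pads) lies 11 mm behind it; z points along the fingers, y is the direction in which the jaws open and shut (so a half turn about z gives the same grasp; the last joint's range is limited). The gripper opens to 85 mm and grips with 20 to 120 N. Pads are 22 mm wide; open, the fingers measure 114 mm over their backs; the gripper's body (76 mm by 85 mm) begins 54 mm behind the grasp point. The pads swing forward as they close: fully open they stand 13 mm farther back than shut.
Start: joints at [1.197, 0.264, 1.604, -0, 1.274, -0.037], TCP at [0.223, 0.637, 0.239] pointing down, gripper open.
Joint ranges: [-2.63, 2.63], [-0.94, 2.18], [0.31, 2.57], [-1.31, 4.45], [0, 2.66], [-2.55, 2.55]. Speed limits (rad/s): [2.57, 2.57, 3.14, 3.14, 3.14, 3.14].

INTERFACE

Orientations are given as a rotation vector (axis times angle).
In Python, from workcell import * gives the robot as it stands.
- The arm moves only by the tool play_rows, never from a script. Its arguments are lists of equal length, an entry for each row: "slide": the shift along the tool's x, y, z in cm, a list of three; "delta_rot": the turn, a rotation vector about the tool's x, y, z in rad, a list of three. In form: {"slide": [[x, y, z], ...], "delta_rot": [[wx, wy, wz], ...]}. A call has 1 to 12 rows; each row is the pose to reach, as a shift and turn from the pose measured when the call began, along the tool's axes at that moment; what a row does not reach only later rows make up. A row lasts 1/12 s, in which the tool goes at most 41.7 mm and 7.16 degrees, less where a joint would pass 70% of its speed; a pose out of reach is approached as far as the arm can. A call with a gripper value outside its range is refused whole. "hand" is the opening, from 0 (shut) to 1 (fully open), set as the call begins (left out, the last holds). The fingers move at their own pace and stop on an object; "force" is the grip in N (left out, the last holds). Time passes only in rows, so rows that repeat a pose let the fingers close. It gives the time, the measured TCP pose, the force and the opening at its end, in the units of the state.
- read_state(): the state, without advancing time (a new reading comes with each control period).
- read_camera(name): name is "scene" or "top" or "wrist"; returns a dict with "image" (400x640x3 uint8, red, green, blue), "depth" (400x640 float32, m along the optical axis (not along the pixel's ray), 0 where there is no reading), "fovy" (degrees; the focal length in pixels is half the picture's height over the tangent of half this angle, whatever the lens; pixels are square), "cx", "cy" (the principal point, pixels), "world_from_camera" (4x4, takes a point from camera to world coordinates); the wrist camera has in their place "hand_eye" (4x4, takes a point from camera to tool coordinates, whose origin is the TCP and whose axes are the flange's). Camera axes: x right, y up, looking along -z (the intrinsics and any distortion apply to the point x, -y, -z); pixel columns grow to the right and rows downward; lengths in m; the calibration is good to about 2 mm. The wrist camera is an equidistant fisheye: a pixel r from the principal point sees the ray r / f radians off the axis. A picture is of the moment at which its call begins: read the wrist's pose just before it.
- finish_job(): hands the job in, once; it reports no verdict.
Trained networks look in a picture, given as the dict that the camera call returned (one of the last four; its "shot" number tells which), for a name from the list of things; names that differ only in an ending like _2 or _b are one class to them, and where a whole thing is asked for, a point or a joint stands for the part that bears it (a point fixed in the world has none). Each returns a list of dicts, best first, with "conf" (0 to 1); they miss things now and then, are a little off and sometimes report something else, mostly with a low value. They report only what shows in the picture. A call takes as long as a camera call. They do not tell look-alikes from the thing itself.
- spot_in(target, picture): "bbox" ([centre column, centre row, width, height] in pixels, round what is visible of it).
- landmark_of(target, picture): "at" ([column, row] in pixels: a listed point, or the origin of a listed thing).
The state is a dict: "time": time; "q": joint angles; "joint_vel": joint speeds; "joint_torque": joint torques, N m; "tool_pos": TCP position; "tcp_rot": TCP orientation; "wrist_force": force on the tool from outside, world axes, zero at the start; "torque": the same for the moment, N m; "width": opening from 0.0 (shut) to 1.0 (fully open).
Only numpy, scipy, OpenCV 4.12 (cv2) and the standard library are available. Lean on these libraries where they do the work, as an engineer would, in place of code of your own. Each camera call takes 0.05 s, during which the arm holds its last target.

## Working session

There is one attempt and no reset: what is moved stays moved. The work goes in short steps, Python scripts to look and compute and a tool call to move; the robot and the scene stay as the last step left them, time stands still between calls to the robot, and variables do not carry over. Pictures are saved under pics/ and viewed, and the job is handed in when it is done.

Besides the shell and the picture viewer there is one more tool, called after ">>>" by a JSON object that holds its "api" and its "payload", one argument or row to a line. play_rows: Moves the arm, as the interface text tells. Its arguments: {"type":"object","properties":{"slide":{"type":"array"},"delta_rot":{"type":"array"},"hand":{"type":"number"},"force":{"type":"number"}},"required":["slide","delta_rot"]}

```bash
ls; mkdir -p pics; cat > h.py <<'E'
from workcell import *
import numpy as np, cv2
from scipy.spatial.transform import Rotation as R
def foc(p): return 200/np.tan(np.radians(p["fovy"])/2)
def px2w(p,c,r,d=None,z=None):
    f=foc(p); T=np.array(p["world_from_camera"])
    v=np.array([(c-p["cx"])/f,-(r-p["cy"])/f,-1.0])
    if d is not None: return T[:3,:3]@(v*d)+T[:3,3]
    w=T[:3,:3]@v; o=T[:3,3]; return o+w*(z-o[2])/w[2]
def cloud(p):
    f=foc(p); T=np.array(p["world_from_camera"]); d=p["depth"]
    r,c=np.mgrid[0:400,0:640]
    P=np.stack([(c-p["cx"])/f*d,-(r-p["cy"])/f*d,-d],-1)
    return P@T[:3,:3].T+T[:3,3]
def save(p,n,crop=None,k=1):
    im=p["image"][:,:,::-1]
    if crop: im=im[crop[1]:crop[3],crop[0]:crop[2]]
    if k!=1: im=cv2.resize(im,None,fx=k,fy=k,interpolation=cv2.INTER_CUBIC)
    cv2.imwrite("pics/"+n,im)
E
python3 - <<'E'
from h import *
import pickle
print(read_state())
for n in ["scene","top"]:
    p=read_camera(n); save(p,n+"0.png"); pickle.dump(p,open(n+"0.pkl","wb"))
    print(n,{k:p[k] for k in p if k not in("image","depth")}, (p["depth"]>0).mean())
    for t in ["big_tin","small_tin","shoe_brush","scraper","board_long","board_round","board_paddle"]:
        print(t,[(np.round(a["at"]).tolist(),round(a["conf"],2)) for a in landmark_of(t,p)][:4],[(np.round(a["bbox"]).tolist(),round(a["conf"],2)) for a in spot_in(t,p)][:4])
E
```

```text
pics
{'time': 0.0, 'q': array([ 1.19709329e+00,  2.64772562e-01,  1.60539554e+00, -3.63752755e-05,
        1.27370595e+00, -3.68733374e-02]), 'joint_vel': array([-0.00017978, -0.00070704, -0.00191858,  0.00066633,  0.00082381,
        0.00026067]), 'joint_torque': array([-1.38878837e-03, -5.15104723e+01, -3.67322159e+01, -7.14127236e-05,
        1.26037587e-02,  1.54174973e-05]), 'tool_pos': array([0.22281565, 0.63639426, 0.23793731]), 'tcp_rot': array([-0.52650412, -3.09672043,  0.00351902]), 'wrist_force': array([-0.42307774, -0.09647003, -0.27050088]), 'torque': array([0.01854034, 0.01550883, 0.03891034]), 'width': 1.0001932192712437}
scene {'fovy': 55.580735183163284, 'cx': 322.18557932678806, 'cy': 200.84319644041523, 'world_from_camera': array([[ 0.7785078 , -0.41505101,  0.47080597,  1.04586022],
       [ 0.62761826,  0.50934113, -0.58878429, -0.55724972],
       [ 0.00457467,  0.75385959,  0.65701963,  0.65899726],
       [ 0.        ,  0.        ,  0.        ,  1.        ]]), 'shot': 1} 0.99623046875
big_tin [([388.0, 168.0], 0.74)] [([391.0, 166.0, 24.0, 25.0], 0.74), ([267
[... 1077 characters left out ...]
237.0, 177.0, 20.0, 18.0], 0.76)]
small_tin [([401.0, 171.0], 0.78), ([425.0, 150.0], 0.58), ([452.0, 156.0], 0.58), ([378.0, 144.0], 0.51)] [([384.0, 137.0, 19.0, 18.0], 0.72), ([426.0, 150.0, 20.0, 19.0], 0.71), ([469.0, 183.0, 17.0, 13.0], 0.57), ([453.0, 154.0, 18.0, 20.0], 0.48)]
shoe_brush [([411.0, 223.0], 0.63)] []
scraper [([182.0, 238.0], 0.88)] [([180.0, 239.0, 24.0, 51.0], 0.71)]
board_long [([296.0, 195.0], 0.87)] [([301.0, 194.0, 38.0, 63.0], 0.98)]
board_round [([328.0, 198.0], 0.72), ([401.0, 173.0], 0.51), ([357.0, 207.0], 0.18)] [([330.0, 200.0, 41.0, 67.0], 0.95), ([359.0, 206.0, 37.0, 65.0], 0.33)]
board_paddle [([358.0, 207.0], 0.82)] [([360.0, 208.0, 38.0, 63.0], 0.76)]
```

```bash
python3 - <<'E'
import pickle,cv2
from h import save
p=pickle.load(open("top0.pkl","rb")); save(p,"top0c.png",(150,90,510,310),2.2)
p=pickle.load(open("scene0.pkl","rb")); save(p,"scene0c.png",(120,90,440,390),2)
E
```

```text
(no output)
```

View pics/top0c.png

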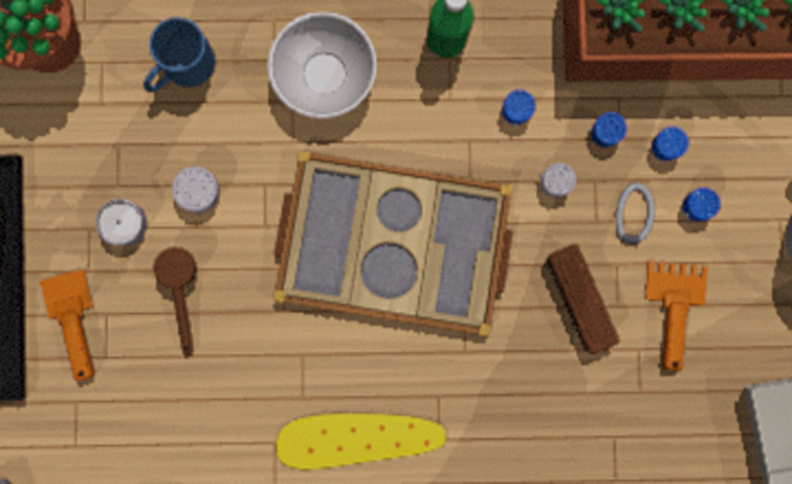

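View pics/scene0c.png

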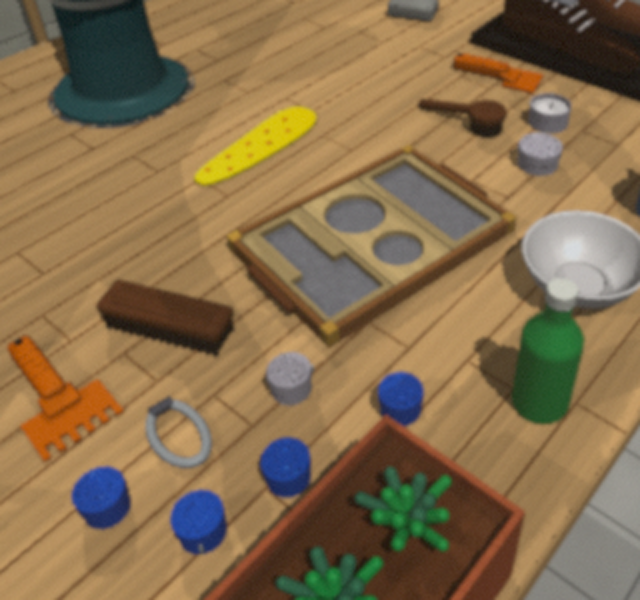

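Top view (full-image pixels). The metal lidded tin at about (239,176) fits big_tin. The tin at (205,192) has white wax and a wick, so it is the candle.
- **small_tin:** the metal tin at (404,172) fits. The others are blue and stay.
- **Brush:** the oblong one at (415,226) is the shoe brush. The round-headed one at (232,226) is the dish brush.
- **Scraper:** the straight-edged one is at (182,238). The toothed one at (457,233) is the spreader.
- **Boards, left to right:** long, round, paddle.

Next I'll measure in both views.

```bash
cat >> h.py <<'E'
def seg(p,box,zlo,zhi):
    C=cloud(p); x0,y0,x1,y1=box
    m=(C[...,0]>x0)&(C[...,0]<x1)&(C[...,1]>y0)&(C[...,1]<y1)&(C[...,2]>zlo)&(C[...,2]<zhi)&(p["depth"]>0)
    return C[m], p["image"][m]
E
python3 - <<'E'
from h import *
import pickle
T=pickle.load(open("top0.pkl","rb"));S=pickle.load(open("scene0.pkl","rb"))
pts=dict(big=(239,176,.034),small=(404,172,.034),brush=(415,226,.04),scraper=(182,238,.02),cad=(328,200,.02),candle=(205,192,.03),dish=(232,226,.02))
for n,(c,r,z) in pts.items():
    w=px2w(T,c,r,z=z); print(n,w.round(3))
    hw=.05 if n in("big","small","candle") else .1
    if n=="cad": continue
    for k,p in (("T",T),("S",S)):
        q,_=seg(p,(w[0]-hw,w[1]-hw,w[0]+hw,w[1]+hw),.012 if n=="scraper" else .026,.06)
        if len(q)<5: print(k,len(q));continue
        rect=cv2.minAreaRect((q[:,:2]*1000).astype(np.float32))
        print(k,len(q),"z pct",np.percentile(q[:,2],[5,50,95]).round(4),"rect",np.round(rect[0],1),np.round(rect[1],1),round(rect[2],1),"mean",(q.mean(0)*1000).round(1))
    # bench level
    for k,p in (("T",T),("S",S)):
        q,_=seg(p,(w[0]-.1,w[1]-.1,w[0]+.1,w[1]+.1),-.01,.01); print(k,"bench",np.median(q[:,2]).round(4))
for k,p in (("T",T),("S",S)):
    w=px2w(T,328,200,z=.02)
    q,_=seg(p,(w[0]-.19,w[1]-.19,w[0]+.19,w[1]+.19),.016,.04)
    rect=cv2.minAreaRect((q[:,:2]*1000).astype(np.float32)); print(k,"cad",rect,np.percentile(q[:,2],[5,50,95]))
E
```

```text
big [0.638 0.253 0.034]
T 329 z pct [0.0302 0.0342 0.0379] rect [640.  255.1] [60.4 60. ] 43.9 mean [640.5 255.3  34. ]
S 260 z pct [0.0283 0.0336 0.0356] rect [642.6 254.6] [59.6 62.5] 45.5 mean [644.1 252.3  33.2]
T bench 0.001
S bench 0.0009
small [ 0.645 -0.25   0.034]
T 178 z pct [0.0293 0.0342 0.0392] rect [ 647.8 -249.9] [43.6 43. ] 2.0 mean [ 648.1 -249.4   34.3]
S 351 z pct [0.0293 0.0333 0.0355] rect [ 649.1 -250.6] [43.9 45.5] 83.1 mean [ 650.8 -251.5   33.1]
T bench 0.001
S bench 0.0003
brush [ 0.48  -0.276  0.04 ]
T 763 z pct [0.0349 0.0414 0.046 ] rect [ 482.1 -277.2] [149.7  46.3] 21.9 mean [ 481.4 -275.9   41. ]
S 1216 z pct [0.0302 0.0404 0.0433] rect [ 483.8 -277.9] [149.7  46.2] 22.1 mean [ 489.8 -280.5   39.2]
T bench 0.0008
S bench 0.0002
scraper [0.454 0.426 0.02 ]
T 596 z pct [0.0132 0.0225 0.0276] rect [453.1 460.4] [197.1 129.4] 0.3 mean [438.2 453.1  21.7]
S 409 z pct [0.0126 0.0203 0.0258] rect [449.9 453.5] [126.2 198.4] 85.1 mean [445.7 456.9  19.9]
T bench 0.0017
S bench 0.0014
cad [ 0.563 -0.016  0.02 ]
candle [0.591 0.356 0.03 ]
T 200 z pct [0.0264 0.0287 0.0375] rect [590.1 342.8] [97.7 61.5] 66.0 mean [595.3 359.3  29.9]
S 166 z pct [0.0262 0.0292 0.0357] rect [597.9 358.7] [61.5 65.9] 48.1 mean [598.4 360.5  30. ]
T bench 0.0012
S bench 0.0011
dish [0.488 0.276 0.02 ]
T 413 z pct [0.0271 0.0355 0.0401] rect [540.1 300.6] [165.6  73.7] 39.9 mean [532.3 291.7  34.6]
S 263 z pct [0.0266 0.0353 0.0383] rect [545.6 300.8] [158.9  73.7] 42.1 mean [537.1 286.8  33.9]
T bench 0.0009
S bench 0.0007
T cad ((618.9091186523438, -27.953079223632812), (323.9145812988281, 324.31903076171875), 79.95013427734375) [0.01706719 0.02243802 0.028173  ]
S cad ((618.77734375, -27.285614013671875), (326.6330261230469, 326.56591796875), 79.82015228271484) [0.01818014 0.02169629 0.02627   ]
```

```bash
python3 - <<'E'
from h import *
import pickle
for k,seed in (("top0",(312,215)),("scene0",None)):
    p=pickle.load(open(k+".pkl","rb"))
    C=cloud(p)
    c0=np.array([.563,-.016])
    near=(np.hypot(C[...,0]-c0[0],C[...,1]-c0[1])<.2)
    hsv=cv2.cvtColor(p["image"],cv2.COLOR_RGB2HSV)
    grey=(near&(hsv[...,1]<70)&(C[...,2]<.018)&(C[...,2]>0.003)).astype(np.uint8)
    n,l,st,ce=cv2.connectedComponentsWithStats(grey)
    for i in range(1,n):
        if st[i,4]<60: continue
        r,c=np.nonzero(l==i)
        W=np.array([px2w(p,a,b,z=.011) for a,b in zip(c,r)])*1000
        q=W[:,:2].astype(np.float32); rect=cv2.minAreaRect(q)
        print(k,"grey",st[i,4],"cloud z",np.median(C[l==i][:,2]).round(4),"rect",np.round(rect[0],1),np.round(rect[1],1),round(rect[2],1),"mean",q.mean(0).round(1))
    up=(near&(C[...,2]>.013)&(C[...,2]<.035)&(hsv[...,1]>=60)).astype(np.uint8)
    n,l,st,ce=cv2.connectedComponentsWithStats(cv2.morphologyEx(up,cv2.MORPH_OPEN,np.ones((3,3))))
    i=1+np.argmax(st[1:,4]); q=C[l==i]; rect=cv2.minAreaRect((q[:,:2]*1000).astype(np.float32))
    print(k,"cad",st[i,4],np.round(rect[0],1),np.round(rect[1],1),round(rect[2],1),"top z",np.percentile(q[:,2],[50,90]))
    # scraper
    m=(hsv[...,0]<15)&(hsv[...,1]>200)&(hsv[...,2]>120)&(C[...,1]>.38)&(C[...,1]<.5)&(abs(C[...,0]-.45)<.1)
    q=C[m]*1000; print(k,"scr n",len(q))
    rect=cv2.minAreaRect(q[:,:2].astype(np.float32)); print("scr",np.round(rect[0],1),np.round(rect[1],1),round(rect[2],1))
    hz=q[q[:,2]>14]; rect=cv2.minAreaRect(hz[:,:2].astype(np.float32)); print("handle",np.round(rect[0],1),np.round(rect[1],1),round(rect[2],1),np.median(hz[:,2]))
    bl=q[q[:,2]<9]; rect=cv2.minAreaRect(bl[:,:2].astype(np.float32)); print("blade",np.round(rect[0],1),np.round(rect[1],1),round(rect[2],1),np.median(bl[:,2]))
E
```

```text
top0 grey 1168 cloud z 0.0122 rect [580.5  75.1] [ 66.  170.2] 80.0 mean [579.9  75.2]
top0 grey 300 cloud z 0.012 rect [610.5 -24.6] [58.9 56.2] 89.3 mean [609.9 -26. ]
top0 grey 1056 cloud z 0.0119 rect [ 547.2 -111.1] [ 79.8 170.6] 80.2 mean [ 558.6 -112.6]
top0 grey 498 cloud z 0.0123 rect [524. -11.] [76.9 73.8] 89.3 mean [524.5 -10.3]
top0 cad 3596 [564.4 -18.2] [323.9 212.7] 79.8 top z [0.02248544 0.0263478 ]
top0 scr n 501
scr [453.3 427.7] [147.7  59.7] 14.1
handle [434.4 421.2] [107.9  31.7] 11.4 23.719997827408633
blade [499.5 439.4] [52.4 59.7] 14.4 4.8244172658080675
scene0 grey 850 cloud z 0.0117 rect [576.8  80.8] [ 58.8 165.2] 79.9 mean [580.4  79.8]
scene0 grey 392 cloud z 0.0118 rect [520.   -5.8] [74.  64.8] 39.2 mean [521.7  -6.9]
scene0 grey 1118 cloud z 0.0115 rect [ 543.8 -105.6] [ 76.2 164.6] 79.4 mean [ 559.6 -109.6]
scene0 grey 282 cloud z 0.0118 rect [605.4 -21. ] [57.7 51.2] 39.1 mean [606.7 -22.1]
scene0 cad 4541 [564.6 -17.6] [326.6 216.4] 79.8 top z [0.02149251 0.02434477]
scene0 scr n 264
scr [458.6 425.2] [141.5  58.3] 14.6
handle [438.7 417.9] [99.2 26.3] 13.9 22.251485246630175
blade [501.5 436.4] [52.8 58.3] 14.6 4.822513455951305
```

```bash
cat >> h.py <<'E'
def plan(x,y,z,jawdeg,verb=True):
    "slide (cm) and delta_rot for TCP at x,y,z (mm), tool down, jaw (tool y) along world yaw jawdeg mod 180"
    s=read_state(); p=np.array(s["tool_pos"]); Rc=R.from_rotvec(s["tcp_rot"])
    best=None
    for k in (0,180):
        a=np.radians(jawdeg+k); yv=np.array([np.cos(a),np.sin(a),0]); zv=np.array([0,0,-1.]); xv=np.cross(yv,zv)
        d=(Rc.inv()*R.from_matrix(np.stack([xv,yv,zv],1))).as_rotvec()
        if best is None or np.linalg.norm(d)<np.linalg.norm(best): best=d
    sl=Rc.inv().apply(np.array([x,y,z])/1000-p)*100
    print("t",round(s["time"],2),"pos",(p*1000).round(1),"w",round(s["width"],3),"F",np.round(s["wrist_force"],1),"q6",round(s["q"][5],2),"-> slide",sl.round(2),"rot",best.round(3),np.degrees(np.linalg.norm(best)).round(1))
E
python3 - <<'E'
from h import *
plan(641.5,255,140,80)
print(R.from_rotvec(read_state()["tcp_rot"]).as_matrix().round(3))
p=pickle=None
p=read_camera("top"); save(p,"idcrop.png",(160,150,480,260),2.5)
print({k:v for k,v in read_camera("wrist").items() if k not in("image","depth")})
E
```

```text
t 1.5 pos [223.1 637.1 239.3] w 0.997 F [-0.6 -0.   0.4] q6 -0.04 -> slide [-52.12 -22.23   9.93] rot [ 0.    -0.    -0.162] 9.3
[[-0.944  0.33  -0.   ]
 [ 0.33   0.944  0.   ]
 [ 0.     0.    -1.   ]]
{'fovy': 65.70646984690485, 'cx': 322.2590930764877, 'cy': 198.56807215396827, 'hand_eye': array([[-8.95814661e-04,  9.63222324e-01,  2.68704210e-01,
         6.81871754e-02],
       [ 9.99998024e-01,  1.33976602e-03, -1.46882568e-03,
        -6.15631187e-04],
       [-1.77480646e-03,  2.68702363e-01, -9.63221621e-01,
        -1.34088854e-01],
       [ 0.00000000e+00,  0.00000000e+00,  0.00000000e+00,
         1.00000000e+00]]), 'shot': 4}
```

View pics/idcrop.png

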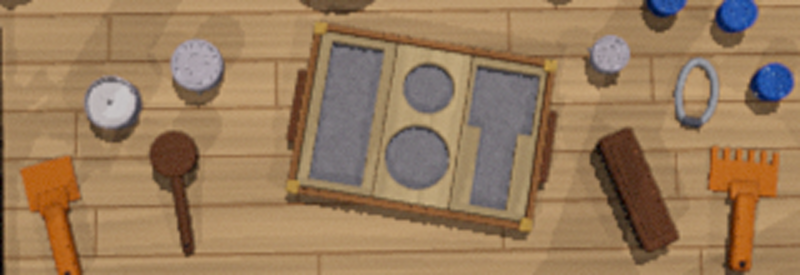

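The enlarged crop confirms it: at (112,103) there is wax and a wick, so that is the candle. At (196,65) there is a plain closed metal lid, so that is big_tin. At (610,54) is the small bare-metal tin; the others are blue. The straight scraper blade is at (50,185) and the teeth are at (743,165). I'll move above the big tin.

>>> {"api": "play_rows", "payload": {
  "slide": [
    [-52.1,-22.2,9.9],
    [-52.1,-22.2,9.9],
    [-52.1,-22.2,9.9],
    [-52.1,-22.2,9.9],
    [-52.1,-22.2,9.9],
    [-52.1,-22.2,9.9],
    [-52.1,-22.2,9.9],
    [-52.1,-22.2,9.9],
    [-52.1,-22.2,9.9],
    [-52.1,-22.2,9.9],
    [-52.1,-22.2,9.9],
    [-52.1,-22.2,9.9]
  ],
  "delta_rot": [
    [0,0,-0.162],
    [0,0,-0.162],
    [0,0,-0.162],
    [0,0,-0.162],
    [0,0,-0.162],
    [0,0,-0.162],
    [0,0,-0.162],
    [0,0,-0.162],
    [0,0,-0.162],
    [0,0,-0.162],
    [0,0,-0.162],
    [0,0,-0.162]
  ],
  "hand": 1
}}

```text
time: 2.6
tool_pos: [0.5883, 0.3035, 0.1531]
tcp_rot: [0.274, 3.129, 0.001]
wrist_force: [0.8, -0.5, 0.7]
width: 1.003
```

```bash
python3 - <<'E'
from h import *
plan(641.5,255,140,80)
E
```

```text
t 2.6 pos [588.3 303.5 153.1] w 1.003 F [ 0.8 -0.5  0.7] q6 -0.96 -> slide [-6.08 -3.86  1.31] rot [ 0.  0. -0.] 0.0
```

>>> {"api": "play_rows", "payload": {
  "slide": [
    [-6.1,-3.9,1.3],
    [-6.1,-3.9,1.3],
    [-6.1,-3.9,1.3],
    [-6.1,-3.9,1.3]
  ],
  "delta_rot": [
    [0,0,0],
    [0,0,0],
    [0,0,0],
    [0,0,0]
  ]
}}

```text
time: 2.93
tool_pos: [0.6425, 0.2526, 0.1392]
tcp_rot: [-0.28, -3.128, 0.0]
wrist_force: [-0.7, 0.3, -0.2]
width: 1.003
```

```bash
cat >> h.py <<'E'
def wcloud():
    s=read_state(); p=read_camera("wrist"); f=foc(p); d=p["depth"]
    r,c=np.mgrid[0:400,0:640]; u=c-p["cx"]; v=r-p["cy"]; rr=np.hypot(u,v)+1e-9; th=rr/f
    t=np.tan(np.minimum(th,1.5)); X=u/rr*t; Y=-v/rr*t
    P=np.stack([X*d,Y*d,-d],-1); H=np.array(p["hand_eye"])
    Pt=P@H[:3,:3].T+H[:3,3]
    Rw=R.from_rotvec(s["tcp_rot"]).as_matrix()
    return p,s,Pt,Pt@Rw.T+np.array(s["tool_pos"])
def wrect(C,p,box,zlo,zhi,mask=None):
    x0,y0,x1,y1=[b/1000 for b in box]
    m=(C[...,0]>x0)&(C[...,0]<x1)&(C[...,1]>y0)&(C[...,1]<y1)&(C[...,2]>zlo/1000)&(C[...,2]<zhi/1000)&(p["depth"]>0)
    if mask is not None: m&=mask
    q=C[m]*1000
    if len(q)<5: print("few",len(q)); return q
    rect=cv2.minAreaRect(q[:,:2].astype(np.float32)); print(len(q),"rect",np.round(rect[0],1),np.round(rect[1],1),round(rect[2],1),"z",np.percentile(q[:,2],[5,50,95]).round(1))
    return q
E
python3 - <<'E'
from h import *
p,s,Pt,C=wcloud(); save(p,"w1.png")
wrect(C,p,(590,205,690,305),28,42)
wrect(C,p,(590,205,690,305),-10,10)
plan(641.5,255,22,80)
E
```

```text
4390 rect [640.5 254.5] [60.9 61.4] 82.1 z [31.5 32.7 34.1]
6948 rect [640. 255.] [100. 100.] 90.0 z [-1.6 -0.5  0.6]
t 2.98 pos [641.7 253.9 139.7] w 1.004 F [-0.2  0.3  0.3] q6 -1.05 -> slide [ 0.03  0.1  11.77] rot [ 0.    -0.001 -0.002] 0.1
```

View pics/w1.png

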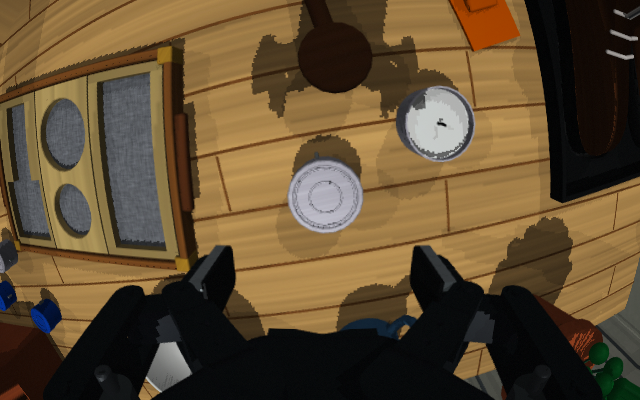

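```bash
python3 - <<'E'
from h import *
p,s,Pt,C=wcloud()
for c in (205,215,222,228,418,424,432,440):
    for r in (248,252,262,275,290): print(c,r,(Pt[r,c]*1000).round(1))
plan(640.5,254.6,22,80)
E
```

```text
205 248 [ -60.7 -120.2  140.4]
205 252 [ -64.7 -120.4  139.3]
205 262 [ 11.4 -48.5 -26.5]
205 275 [ 11.3 -44.7 -37. ]
205 290 [  7.6 -43.7 -41.8]
215 248 [ 11.  -48.9 -11.9]
215 252 [ 10.7 -47.8 -15.3]
215 262 [ 11.3 -44.2 -26. ]
215 275 [  8.7 -42.6 -32.1]
215 290 [  2.7 -43.  -33.7]
222 248 [ 11.3 -45.4 -12.1]
222 252 [ 11.3 -44.1 -16.3]
222 262 [  8.4 -43.3 -20.1]
222 275 [  3.5 -43.2 -22.8]
222 290 [ -2.5 -43.2 -25.5]
228 248 [ 10.6 -43.1 -10.5]
228 252 [  8.6 -43.3 -10.5]
228 262 [  4.4 -43.3 -12.2]
228 275 [ -0.3 -42.9 -16. ]
228 290 [ -7.7 -43.6 -17.1]
418 248 [ 11.5  42.2 -12.7]
418 252 [  9.7  42.3 -13.1]
418 262 [  5.4  42.4 -14.6]
418 275 [  0.5  42.1 -17.8]
418 290 [ -5.5  42.  -20.9]
424 248 [ 11.5  45.  -13. ]
424 252 [ 11.2  43.9 -16.5]
424 262 [  9.7  42.  -23.1]
424 275 [  4.1  42.4 -24.3]
424 290 [ -1.4  42.3 -27.4]
432 248 [-60.6 111.3 140. ]
432 252 [ 11.1  47.6 -16.7]
432 262 [ 11.   44.6 -25.7]
432 275 [  8.7  42.6 -32.6]
432 290 [  4.1  42.1 -36.3]
440 248 [-61.  120.3 139.9]
440 252 [-65.  120.5 138.9]
440 262 [ 10.7  48.2 -25.6]
440 275 [ 10.9  44.2 -36.6]
440 290 [  8.   42.6 -42.6]
t 3.03 pos [641.2 254.8 140. ] w 0.998 F [0.1 0.7 0.1] q6 -1.05 -> slide [ 0.06 -0.04 11.8 ] rot [ 0.001 -0.    -0.001] 0.1
```

>>> {"api": "play_rows", "payload": {
  "slide": [
    [0.06,-0.04,4],
    [0.06,-0.04,8],
    [0.06,-0.04,11],
    [0.06,-0.04,12],
    [0.06,-0.04,12.5],
    [0.06,-0.04,12.5],
    [0.06,-0.04,12.5]
  ],
  "delta_rot": [
    [0,0,0],
    [0,0,0],
    [0,0,0],
    [0,0,0],
    [0,0,0],
    [0,0,0],
    [0,0,0]
  ]
}}

```text
time: 3.62
tool_pos: [0.6419, 0.2559, 0.0173]
tcp_rot: [0.273, 3.127, 0.003]
wrist_force: [0.4, 0.3, 0.2]
width: 0.999
```

>>> {"api": "play_rows", "payload": {
  "slide": [
    [0,0,0],
    [0,0,0],
    [0,0,0],
    [0,0,0],
    [0,0,0],
    [0,0,0]
  ],
  "delta_rot": [
    [0,0,0],
    [0,0,0],
    [0,0,0],
    [0,0,0],
    [0,0,0],
    [0,0,0]
  ],
  "hand": 0.5,
  "force": 40
}}

```text
time: 4.12
tool_pos: [0.6443, 0.2569, 0.0209]
tcp_rot: [0.273, 3.122, 0.007]
wrist_force: [-0.9, 0.7, 6.5]
width: 0.708
```

```bash
python3 - <<'E'
from h import *
p,s,Pt,C=wcloud(); save(p,"w2.png"); plan(525,-11,100,80)
E
```

```text
t 4.17 pos [644.4 256.9  20.9] w 0.711 F [-1.5  1.2  5.6] q6 -1.05 -> slide [  7.04 -28.41  -8.11] rot [0.005 0.008 0.   ] 0.5
```

View pics/w2.png

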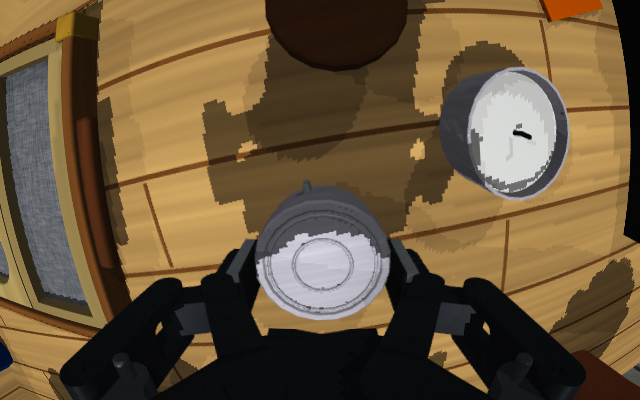

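The grip is on at width 0.71, which is about 60 mm. The closing fingers pushed the tin down a little, which explains the 6 N. I'll lift.

>>> {"api": "play_rows", "payload": {
  "slide": [
    [0,0,-2],
    [0,0,-5],
    [0.4,-1.4,-8.1],
    [2,-8,-8.1],
    [4,-16,-8.1],
    [6,-24,-8.1],
    [7,-28.4,-8.1],
    [7,-28.4,-8.1],
    [7,-28.4,-8.1],
    [7,-28.4,-8.1],
    [7,-28.4,-8.1],
    [7,-28.4,-8.1]
  ],
  "delta_rot": [
    [0,0,0],
    [0,0,0],
    [0.005,0.008,0],
    [0.005,0.008,0],
    [0.005,0.008,0],
    [0.005,0.008,0],
    [0.005,0.008,0],
    [0.005,0.008,0],
    [0.005,0.008,0],
    [0.005,0.008,0],
    [0.005,0.008,0],
    [0.005,0.008,0]
  ]
}}

```text
time: 5.17
tool_pos: [0.5254, -0.0124, 0.1009]
tcp_rot: [0.279, 3.128, 0.001]
wrist_force: [-0.1, -0.2, -0.2]
width: 0.71
```

```bash
python3 - <<'E'
from h import *
p,s,Pt,C=wcloud(); save(p,"w3.png")
def tin(Pt,p):
    m=(abs(Pt[...,0])<.045)&(abs(Pt[...,1])<.036)&(Pt[...,2]>-.03)&(Pt[...,2]<.05)&(p["depth"]>0)&(p["image"].min(-1)>90)
    q=Pt[m]*1000; z=np.percentile(q[:,2],20); q=q[abs(q[:,2]-z)<4]
    r=cv2.minEnclosingCircle(q[:,:2].astype(np.float32)); print("tin in tool",len(q),np.round(r[0],1),round(r[1],1),np.percentile(q[:,2],[5,50,95]).round(1))
    A=np.c_[q[:,:2],np.ones(len(q))]; print("plane",np.linalg.lstsq(A,q[:,2],rcond=None)[0].round(3))
tin(Pt,p)
# board wells
hsv=cv2.cvtColor(p["image"],cv2.COLOR_RGB2HSV)
m=(hsv[...,1]<70)&(C[...,2]<.018)&(C[...,2]>.004)&(p["depth"]>0)&(abs(C[...,0]-.565)<.17)&(abs(C[...,1]+.018)<.17)
n,l,st,ce=cv2.connectedComponentsWithStats(m.astype(np.uint8))
for i in range(1,n):
    if st[i,4]>300:
        q=C[l==i]*1000; rect=cv2.minAreaRect(q[:,:2].astype(np.float32)); print(st[i],np.round(rect[0],1),np.round(rect[1],1),round(rect[2],1),np.median(q[:,2]).round(1))
plan(525,-11,60,80)
E
```

```text
tin in tool 8997 [ 2.5 -0.7] 31.4 [-12.9 -11.8 -10.7]
plane [-1.0000e-03  3.0000e-03 -1.1772e+01]
[ 172  146   61  142 6294] [ 523.9 -112.7] [ 56.1 132. ] 70.0 10.5
[ 403  146   80  142 8647] [557.8  79.1] [ 64.1 124.5] 79.6 10.9
[ 271  154  104   61 3046] [509.1  -9.2] [78.8 45.6] 79.0 10.9
[287 311  69  17 369] [629.7 -33.2] [59.4 21. ] 74.6 10.9
t 5.22 pos [526.  -11.4 100.9] w 0.708 F [ 0.1  0.3 -0.8] q6 -1.46 -> slide [0.12 0.02 4.09] rot [ 0.001  0.002 -0.002] 0.2
```

View pics/w3.png

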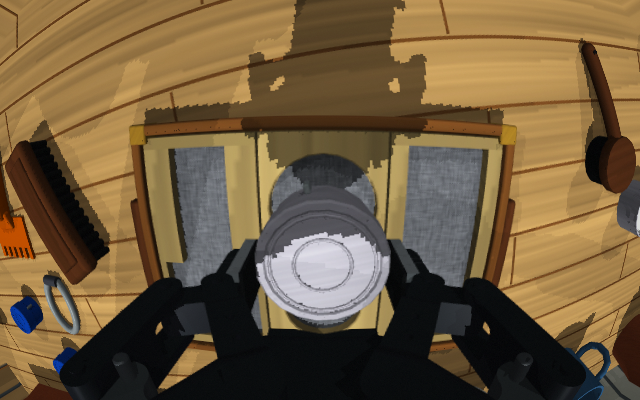

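Tin is level in the jaws (pixel (322,260)), its underside 22 mm below the TCP. The wide well shows around it.

>>> {"api": "play_rows", "payload": {
  "slide": [
    [-0.2,0,2.5],
    [-0.2,0,4.5],
    [-0.2,0,5.7],
    [-0.2,0,6.2],
    [-0.2,0,6.4],
    [-0.2,0,6.5],
    [-0.2,0,6.6],
    [-0.2,0,6.6]
  ],
  "delta_rot": [
    [0,0,0],
    [0,0,0],
    [0,0,0],
    [0,0,0],
    [0,0,0],
    [0,0,0],
    [0,0,0],
    [0,0,0]
  ]
}}

```text
time: 5.88
tool_pos: [0.529, -0.0116, 0.0357]
tcp_rot: [0.276, 3.126, 0.002]
wrist_force: [-0.4, -0.0, 0.3]
width: 0.712
```

```bash
python3 - <<'E'
from h import *
plan(528,-11.5,33,80)
E
```

```text
t 5.88 pos [529.  -11.6  35.7] w 0.712 F [-0.4 -0.   0.3] q6 -1.47 -> slide [ 0.1  -0.01  0.27] rot [ 0.001  0.003 -0.002] 0.2
```

>>> {"api": "play_rows", "payload": {
  "slide": [
    [0.1,0,0.1],
    [0.1,0,0.2],
    [0.1,0,0.3],
    [0.1,0,0.4],
    [0.1,0,0.4]
  ],
  "delta_rot": [
    [0,0,0],
    [0,0,0],
    [0,0,0],
    [0,0,0],
    [0,0,0]
  ]
}}

```text
time: 6.3
tool_pos: [0.5282, -0.0115, 0.032]
tcp_rot: [0.276, 3.126, 0.002]
wrist_force: [-0.3, 0.0, 1.6]
width: 0.707
```

>>> {"api": "play_rows", "payload": {
  "slide": [
    [0,0,0],
    [0,0,0],
    [0,0,0],
    [0,0,0],
    [0,0,-1],
    [0,0,-3],
    [0,0,-6],
    [0,0,-8],
    [0,0,-8],
    [0,0,-8]
  ],
  "delta_rot": [
    [0,0,0],
    [0,0,0],
    [0,0,0],
    [0,0,0],
    [0,0,0],
    [0,0,0],
    [0,0,0],
    [0,0,0],
    [0,0,0],
    [0,0,0]
  ],
  "hand": 0.9
}}

```text
time: 7.13
tool_pos: [0.5295, -0.0116, 0.1143]
tcp_rot: [0.276, 3.121, 0.002]
wrist_force: [-0.7, 0.3, -0.4]
width: 0.9
```

```bash
python3 - <<'E'
from h import *
p,s,Pt,C=wcloud(); save(p,"w4.png")
wrect(C,p,(470,-70,580,50),38,55)
plan(648,-250,130,80)
E
```

```text
5923 rect [524.8 -11.1] [61.3 61.9] 82.0 z [42.5 43.7 45.1]
t 7.18 pos [528.1 -11.5 112.7] w 0.899 F [ 0.2  0.5 -0.2] q6 -1.46 -> slide [-15.99 -21.37  -1.69] rot [ 0.001  0.005 -0.002] 0.3
```

View pics/w4.png

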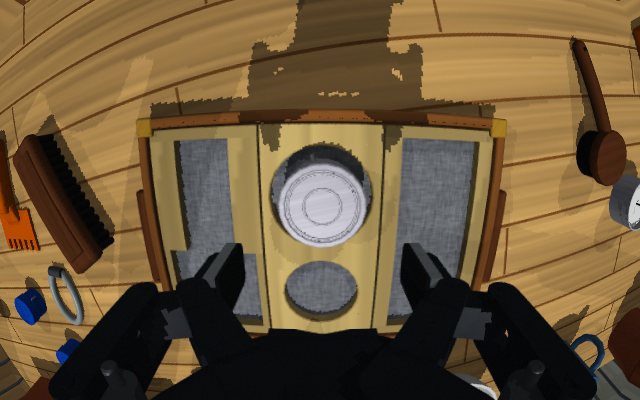

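The big tin (pixel (322,204)) lies flat inside the wide well with its top at 44–45 mm. Next is the small tin.

>>> {"api": "play_rows", "payload": {
  "slide": [
    [-16,-21.4,-1.7],
    [-16,-21.4,-1.7],
    [-16,-21.4,-1.7],
    [-16,-21.4,-1.7],
    [-16,-21.4,-1.7],
    [-16,-21.4,-1.7],
    [-16,-21.4,-1.7],
    [-16,-21.4,-1.7],
    [-16,-21.4,-1.7],
    [-16,-21.4,-1.7]
  ],
  "delta_rot": [
    [0,0.005,0],
    [0,0.005,0],
    [0,0.005,0],
    [0,0.005,0],
    [0,0.005,0],
    [0,0.005,0],
    [0,0.005,0],
    [0,0.005,0],
    [0,0.005,0],
    [0,0.005,0]
  ]
}}

```text
time: 8.02
tool_pos: [0.6465, -0.2491, 0.1279]
tcp_rot: [-0.276, -3.125, -0.005]
wrist_force: [-1.0, -0.2, -0.4]
width: 0.9
```

```bash
python3 - <<'E'
from h import *
p,s,Pt,C=wcloud(); save(p,"w5.png")
wrect(C,p,(610,-290,690,-210),28,42)
plan(648,-250,15,80)
E
```

```text
2635 rect [ 647.4 -251. ] [45.3 45.3] 78.4 z [31.4 32.8 34.2]
t 8.07 pos [ 646.6 -248.7  128.3] w 0.896 F [-0.1  0.8  0. ] q6 -1.8 -> slide [-0.21 -0.13 11.33] rot [ 0.003 -0.004 -0.001] 0.3
```

View pics/w5.png

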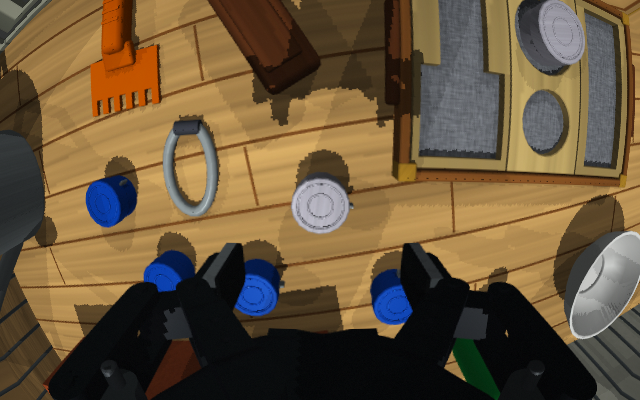

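>>> {"api": "play_rows", "payload": {
  "slide": [
    [-0.18,-0.22,3.5],
    [-0.18,-0.22,7],
    [-0.18,-0.22,9.5],
    [-0.18,-0.22,10.5],
    [-0.18,-0.22,11.1],
    [-0.18,-0.22,11.1],
    [-0.18,-0.22,11.1],
    [-0.18,-0.22,11.1]
  ],
  "delta_rot": [
    [0,0,0],
    [0,0,0],
    [0,0,0],
    [0,0,0],
    [0,0,0],
    [0,0,0],
    [0,0,0],
    [0,0,0]
  ],
  "hand": 0.7
}}

```text
time: 8.73
tool_pos: [0.6494, -0.2513, 0.0199]
tcp_rot: [0.275, 3.129, 0.003]
wrist_force: [0.9, -0.6, 1.0]
width: 0.697
```

>>> {"api": "play_rows", "payload": {
  "slide": [
    [0,0,0],
    [0,0,0],
    [0,0,0],
    [0,0,0],
    [0,0,0]
  ],
  "delta_rot": [
    [0,0,0],
    [0,0,0],
    [0,0,0],
    [0,0,0],
    [0,0,0]
  ],
  "hand": 0.35,
  "force": 40
}}

```text
time: 9.15
tool_pos: [0.6513, -0.2521, 0.0226]
tcp_rot: [0.275, 3.125, 0.001]
wrist_force: [-1.0, 0.7, 6.2]
width: 0.52
```

```bash
python3 - <<'E'
from h import *
plan(611,-25.5,100,80)
E
```

```text
t 9.15 pos [ 651.3 -252.1   22.6] w 0.52 F [-1.   0.7  6.2] q6 -1.8 -> slide [ 7.89 21.62 -7.76] rot [ 0.001  0.004 -0.001] 0.3
```

>>> {"api": "play_rows", "payload": {
  "slide": [
    [0,0,-2],
    [0,0,-5],
    [0.4,1.4,-7.8],
    [2,6,-7.8],
    [4,11,-7.8],
    [6,16.5,-7.8],
    [7.9,21.6,-7.8],
    [7.9,21.6,-7.8],
    [7.9,21.6,-7.8],
    [7.9,21.6,-7.8],
    [7.9,21.6,-7.8]
  ],
  "delta_rot": [
    [0,0,0],
    [0,0,0],
    [0,0.004,0],
    [0,0.004,0],
    [0,0.004,0],
    [0,0.004,0],
    [0,0.004,0],
    [0,0.004,0],
    [0,0.004,0],
    [0,0.004,0],
    [0,0.004,0]
  ]
}}

```text
time: 10.07
tool_pos: [0.6112, -0.0256, 0.1009]
tcp_rot: [0.272, 3.128, 0.0]
wrist_force: [1.0, -0.2, -0.8]
width: 0.525
```

```bash
cat >> h.py <<'E'
def tin(Pt,p,hw=.03):
    m=(abs(Pt[...,0])<.045)&(abs(Pt[...,1])<hw)&(Pt[...,2]>-.03)&(Pt[...,2]<.05)&(p["depth"]>0)&(p["image"].min(-1)>90)
    q=Pt[m]*1000; z=np.percentile(q[:,2],20); q=q[abs(q[:,2]-z)<4]
    r=cv2.minEnclosingCircle(q[:,:2].astype(np.float32)); print("tin in tool",len(q),np.round(r[0],1),round(r[1],1),np.percentile(q[:,2],[5,50,95]).round(1))
    A=np.c_[q[:,:2],np.ones(len(q))]; print("plane",np.linalg.lstsq(A,q[:,2],rcond=None)[0].round(3))
def greys(p,C):
    hsv=cv2.cvtColor(p["image"],cv2.COLOR_RGB2HSV)
    m=(hsv[...,1]<70)&(C[...,2]<.018)&(C[...,2]>.004)&(p["depth"]>0)&(abs(C[...,0]-.565)<.17)&(abs(C[...,1]+.018)<.17)
    n,l,st,ce=cv2.connectedComponentsWithStats(m.astype(np.uint8))
    for i in range(1,n):
        if st[i,4]>300:
            q=C[l==i]*1000; rect=cv2.minAreaRect(q[:,:2].astype(np.float32)); print(st[i],np.round(rect[0],1),np.round(rect[1],1),round(rect[2],1),np.median(q[:,2]).round(1))
E
python3 - <<'E'
from h import *
p,s,Pt,C=wcloud(); save(p,"w6.png"); tin(Pt,p,.024); greys(p,C)
plan(611,-25.5,35,80)
E
```

```text
tin in tool 5798 [ 3.2 -0.6] 23.3 [-11.3 -10.1  -9.1]
plane [ 4.0000e-03 -5.0000e-03 -1.0174e+01]
[  155    31    95   220 14058] [ 546.3 -112.9] [ 78.7 173.1] 79.5 10.5
[  399    30    85   221 15818] [580.2  75.3] [ 65.1 173.2] 80.0 10.9
[ 266   37  110  105 1515] [525.8 -12.3] [78.7 76.2] 75.3 10.8
[ 279  164   83   58 2817] [600.5 -26.2] [62.8 43.3] 82.8 10.9
t 10.12 pos [611.4 -26.5 100.9] w 0.517 F [-0.5 -0.3 -1. ] q6 -1.48 -> slide [0.07 0.09 6.59] rot [ 0.     0.002 -0.001] 0.1
```

View pics/w6.png

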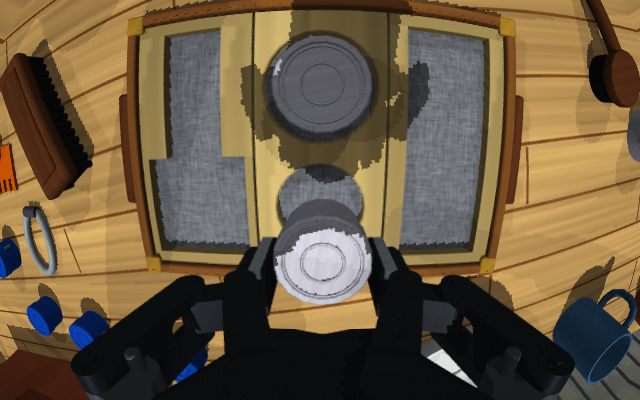

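>>> {"api": "play_rows", "payload": {
  "slide": [
    [-0.18,0.03,2.5],
    [-0.18,0.03,4.5],
    [-0.18,0.03,5.6],
    [-0.18,0.03,6.1],
    [-0.18,0.03,6.3],
    [-0.18,0.03,6.5],
    [-0.18,0.03,6.6],
    [-0.18,0.03,6.7],
    [-0.18,0.03,6.7],
    [-0.18,0.03,6.7]
  ],
  "delta_rot": [
    [0,0,0],
    [0,0,0],
    [0,0,0],
    [0,0,0],
    [0,0,0],
    [0,0,0],
    [0,0,0],
    [0,0,0],
    [0,0,0],
    [0,0,0]
  ]
}}

```text
time: 10.95
tool_pos: [0.6139, -0.0265, 0.0346]
tcp_rot: [0.274, 3.127, 0.0]
wrist_force: [0.4, 0.7, -0.3]
width: 0.528
```

>>> {"api": "play_rows", "payload": {
  "slide": [
    [0,0,0.1],
    [0,0,0.2],
    [0,0,0.3],
    [0,0,0.3]
  ],
  "delta_rot": [
    [0,0,0],
    [0,0,0],
    [0,0,0],
    [0,0,0]
  ]
}}

```text
time: 11.28
tool_pos: [0.6145, -0.0264, 0.0336]
tcp_rot: [0.274, 3.126, 0.0]
wrist_force: [-4.2, -0.2, 9.9]
width: 0.524
```

>>> {"api": "play_rows", "payload": {
  "slide": [
    [0,0,-0.05],
    [0,0,-0.05],
    [0,0,-0.05],
    [0,0,-0.05],
    [0,0,-1],
    [0,0,-3],
    [0,0,-6],
    [0,0,-8],
    [0,0,-8],
    [0,0,-8]
  ],
  "delta_rot": [
    [0,0,0],
    [0,0,0],
    [0,0,0],
    [0,0,0],
    [0,0,0],
    [0,0,0],
    [0,0,0],
    [0,0,0],
    [0,0,0],
    [0,0,0]
  ],
  "hand": 0.75
}}

```text
time: 12.12
tool_pos: [0.6158, -0.0265, 0.116]
tcp_rot: [0.273, 3.122, 0.0]
wrist_force: [0.6, 0.1, -1.2]
width: 0.751
```

```bash
python3 - <<'E'
from h import *
p,s,Pt,C=wcloud(); save(p,"w7.png")
q=wrect(C,p,(575,-60,650,10),36,55)
A=np.c_[q[:,:2],np.ones(len(q))]; print("plane",np.linalg.lstsq(A,q[:,2],rcond=None)[0].round(3))
wrect(C,p,(475,-60,575,40),36,55)
plan(482.5,-277.5,140,112)
E
```

```text
3275 rect [610.7 -26.1] [45.  46.2] 81.3 z [42.4 43.8 45.1]
plane [ 1.700e-02 -1.000e-03  3.352e+01]
6642 rect [525.1 -11.3] [61.5 61. ] 34.3 z [42.5 43.8 45.2]
t 12.17 pos [614.4 -26.4 114.2] w 0.75 F [-0.5 -0.3 -0.1] q6 -1.48 -> slide [  8.61 -27.02  -2.63] rot [-0.001  0.005 -0.559] 32.0
```

View pics/w7.png

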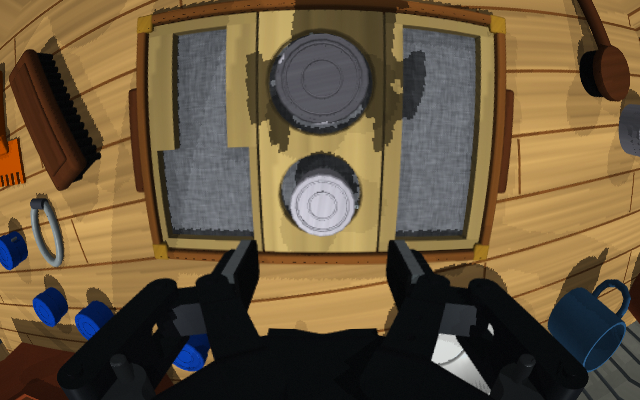

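Both tins are seated: the small one is at pixel (322,205) with its top at 44 mm. For the brush I'll turn the wrist the other way round, to stay clear of the joint-6 limit.

>>> {"api": "play_rows", "payload": {
  "slide": [
    [0.9,-2.7,-2.6],
    [1.8,-5.4,-2.6],
    [2.7,-8.1,-2.6],
    [3.6,-10.8,-2.6],
    [4.4,-13.5,-2.6],
    [5.2,-16.2,-2.6],
    [6,-18.9,-2.6],
    [6.8,-21.6,-2.6],
    [7.6,-24.3,-2.6],
    [8.6,-27,-2.6],
    [8.6,-27,-2.6],
    [8.6,-27,-2.6]
  ],
  "delta_rot": [
    [0,0.005,0.12],
    [0,0.005,0.24],
    [0,0.005,0.36],
    [0,0.005,0.48],
    [0,0.005,0.6],
    [0,0.005,0.72],
    [0,0.005,0.84],
    [0,0.005,0.96],
    [0,0.005,1.08],
    [0,0.005,1.2],
    [0,0.005,1.32],
    [0,0.005,1.44]
  ],
  "hand": 1
}}

```text
time: 13.17
tool_pos: [0.4804, -0.2781, 0.1376]
tcp_rot: [-2.276, -2.159, -0.004]
wrist_force: [1.0, 0.1, -0.3]
width: 0.998
```

```bash
python3 - <<'E'
from h import *
plan(482.5,-277.5,140,112)
E
```

```text
t 13.17 pos [ 480.4 -278.1  137.6] w 0.998 F [ 1.   0.1 -0.3] q6 -0.52 -> slide [ 0.08  0.21 -0.24] rot [-0.004 -0.004  1.134] 65.0
```

>>> {"api": "play_rows", "payload": {
  "slide": [
    [0.08,0.2,-0.24],
    [0.08,0.2,-0.24],
    [0.08,0.2,-0.24],
    [0.08,0.2,-0.24],
    [0.08,0.2,-0.24],
    [0.08,0.2,-0.24],
    [0.08,0.2,-0.24],
    [0.08,0.2,-0.24],
    [0.08,0.2,-0.24],
    [0.08,0.2,-0.24],
    [0.08,0.2,-0.24],
    [0.08,0.2,-0.24]
  ],
  "delta_rot": [
    [0,0,0.12],
    [0,0,0.24],
    [0,0,0.36],
    [0,0,0.48],
    [0,0,0.6],
    [0,0,0.72],
    [0,0,0.84],
    [0,0,0.96],
    [0,0,1.08],
    [0,0,1.134],
    [0,0,1.134],
    [0,0,1.134]
  ]
}}

```text
time: 14.17
tool_pos: [0.4814, -0.2769, 0.1385]
tcp_rot: [-3.076, -0.6, 0.004]
wrist_force: [1.1, -0.5, 0.0]
width: 1.002
```

```bash
python3 - <<'E'
from h import *
p,s,Pt,C=wcloud(); save(p,"w8.png")
hsv=cv2.cvtColor(p["image"],cv2.COLOR_RGB2HSV)
wrect(C,p,(390,-370,570,-180),35,50)
wrect(C,p,(390,-370,570,-180),-10,5)
plan(482.5,-277.5,22,112)
E
```

```text
9682 rect [ 481.7 -278.4] [148.6  45.9] 21.7 z [37.1 40.6 42.3]
26741 rect [ 480. -275.] [190. 180.] 90.0 z [-1.7 -0.5  0.6]
t 14.22 pos [ 481.7 -277.   138.8] w 1.001 F [-0.1 -0.1  0.8] q6 0.61 -> slide [ 0.07  0.16 11.68] rot [-0.007  0.001  0.002] 0.4
```

View pics/w8.png

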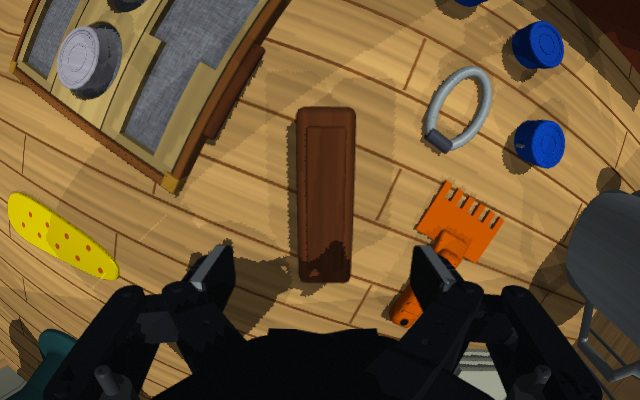

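```bash
python3 - <<'E'
from h import *
p,s,Pt,C=wcloud()
hsv=cv2.cvtColor(p["image"],cv2.COLOR_RGB2HSV)
m=(hsv[...,0]<15)&(hsv[...,1]>200)&(hsv[...,2]>150)&(Pt[...,2]>.09)
q=Pt[m]*1000
for a in range(-60,100,20):
    k=(q[:,0]>=a)&(q[:,0]<a+20)
    if k.sum(): print(a,q[k][:,1].min().round(),q[k][:,1].max().round())
plan(482,-278,24,112)
E
```

```text
-60 -427.0 183.0
-40 -399.0 191.0
-20 99.0 163.0
0 111.0 134.0
t 14.27 pos [ 481.8 -277.1  139.1] w 1.003 F [-0.6 -0.1 -0.3] q6 0.61 -> slide [-1.000e-02  1.700e-01  1.151e+01] rot [-0.007  0.     0.001] 0.4
```

>>> {"api": "play_rows", "payload": {
  "slide": [
    [0,0.15,3.5],
    [0,0.15,7],
    [0,0.15,9.5],
    [0,0.15,11],
    [0,0.15,11.7],
    [0,0.15,11.9],
    [0,0.15,11.9],
    [0,0.15,11.9]
  ],
  "delta_rot": [
    [-0.007,0,0],
    [-0.007,0,0],
    [-0.007,0,0],
    [-0.007,0,0],
    [-0.007,0,0],
    [-0.007,0,0],
    [-0.007,0,0],
    [-0.007,0,0]
  ],
  "hand": 0.72
}}

```text
time: 14.93
tool_pos: [0.4831, -0.2784, 0.0213]
tcp_rot: [3.082, 0.602, 0.002]
wrist_force: [0.6, -0.3, -0.1]
width: 0.723
```

>>> {"api": "play_rows", "payload": {
  "slide": [
    [0,0,0],
    [0,0,0],
    [0,0,0],
    [0,0,0],
    [0,0,0]
  ],
  "delta_rot": [
    [0,0,0],
    [0,0,0],
    [0,0,0],
    [0,0,0],
    [0,0,0]
  ],
  "hand": 0.35,
  "force": 50
}}

```text
time: 15.35
tool_pos: [0.4847, -0.2795, 0.0234]
tcp_rot: [3.079, 0.601, 0.006]
wrist_force: [0.7, 0.0, 6.1]
width: 0.529
```

```bash
python3 - <<'E'
from h import *
plan(580.5,75,130,80)
E
```

```text
t 15.35 pos [ 484.7 -279.5   23.4] w 0.529 F [0.7 0.  6.1] q6 0.62 -> slide [ 22.24 -29.18 -10.75] rot [ 0.004 -0.004  0.56 ] 32.1
```

Lift to 13 cm and carry across, turning the brush 32°.

>>> {"api": "play_rows", "payload": {
  "slide": [
    [0,0,-2],
    [0,0,-5],
    [0,0,-8.5],
    [1.5,-2,-10.7],
    [4.5,-6,-10.7],
    [7,-9.2,-10.7],
    [9.5,-12.5,-10.7],
    [12,-15.8,-10.7],
    [14.5,-19,-10.7],
    [17,-22.3,-10.7],
    [19.5,-25.6,-10.7],
    [22.2,-29.2,-10.7]
  ],
  "delta_rot": [
    [0,0,0],
    [0,0,0],
    [0,0,0],
    [0,0,0.07],
    [0,0,0.14],
    [0,0,0.21],
    [0,0,0.28],
    [0,0,0.35],
    [0,0,0.42],
    [0,0,0.49],
    [0,0,0.56],
    [0,0,0.56]
  ]
}}

```text
time: 16.35
tool_pos: [0.5778, 0.0688, 0.1297]
tcp_rot: [3.126, -0.278, 0.008]
wrist_force: [1.1, -0.7, -0.9]
width: 0.525
```

>>> {"api": "play_rows", "payload": {
  "slide": [
    [0,0,0],
    [0,0,0]
  ],
  "delta_rot": [
    [0,0,0],
    [0,0,0]
  ]
}}

```text
time: 16.52
tool_pos: [0.5779, 0.0714, 0.1297]
tcp_rot: [3.127, -0.27, 0.009]
wrist_force: [-0.0, -1.1, -1.4]
width: 0.526
```

```bash
python3 - <<'E'
from h import *
p,s,Pt,C=wcloud(); save(p,"w9.png")
m=(abs(Pt[...,0])<.1)&(abs(Pt[...,1])<.026)&(Pt[...,2]>-.04)&(Pt[...,2]<.03)&(p["depth"]>0)
q=Pt[m]*1000; print(np.percentile(q[:,2],[1,5,50,95]))
k=abs(q[:,2]-np.median(q[:,2]))<8; q=q[k]
print("x range",np.percentile(q[:,0],[.5,99.5]),"y",np.percentile(q[:,1],[.5,50,99.5]))
A=np.c_[q[:,:2],np.ones(len(q))]; print("plane",np.linalg.lstsq(A,q[:,2],rcond=None)[0].round(3)); 
q=q[q[:,0]>15]; r=cv2.minAreaRect(q[:,:2].astype(np.float32)); print(r)
greys(p,C)
plan(580.5,75,50,80)
E
```

```text
[-31.55939861 -19.90248337 -17.38496927 -13.18132226]
x range [-29.23873197  71.64250182] y [-22.81435477   0.27741105  23.38346888]
plane [ 2.0000e-02  4.0000e-03 -1.7319e+01]
((43.60700988769531, 0.5332221984863281), (57.25955581665039, 46.38725662231445), 0.17148776352405548)
[279  92  82  13 977] [659.3  59. ] [65.9  9.9] 80.0 10.8
[ 485  104   66  172 7303] [ 545.7 -114.6] [ 75.7 172.2] 79.9 10.4
[ 397  106   56   73 1114] [611.3 -20.8] [45.7 62.5] 72.1 10.9
[382 198  78  49 999] [543.1 -11.7] [37.1 75.2] 6.7 10.9
t 16.57 pos [577.5  69.8 129.5] w 0.529 F [ 0.2 -0.1 -1.3] q6 1.83 -> slide [ 0.16 -0.59  7.95] rot [ 0.003 -0.005  0.   ] 0.4
```

View pics/w9.png

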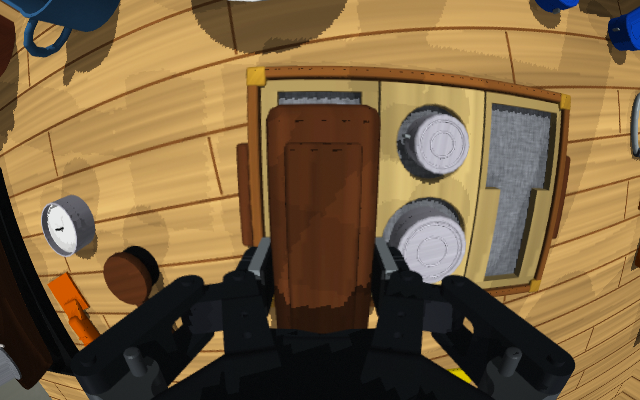

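>>> {"api": "play_rows", "payload": {
  "slide": [
    [0.5,-0.62,2],
    [0.5,-0.62,5],
    [0.5,-0.62,7.5],
    [0.5,-0.62,8.4],
    [0.5,-0.62,8.6],
    [0.5,-0.62,8.6],
    [0.5,-0.62,8.6]
  ],
  "delta_rot": [
    [0.003,0.015,0],
    [0.003,0.015,0],
    [0.003,0.015,0],
    [0.003,0.015,0],
    [0.003,0.015,0],
    [0.003,0.015,0],
    [0.003,0.015,0]
  ]
}}

```text
time: 17.15
tool_pos: [0.585, 0.0739, 0.0449]
tcp_rot: [3.128, -0.275, 0.035]
wrist_force: [0.2, 0.6, -1.2]
width: 0.527
```

```bash
python3 - <<'E'
from h import *
p,s,Pt,C=wcloud(); save(p,"w10.png"); greys(p,C)
wrect(C,p,(500,40,680,110),50,75)
plan(583.7,75,34.4,80)
E
```

```text
[ 264   93  122  145 2295] [623.5  65.7] [66.7 82.9] 79.8 10.7
[ 438  115   75  102 2024] [611.3 -21.4] [44.5 62.7] 70.5 10.8
[ 533  114   82  215 8676] [ 545.1 -116.1] [ 73.6 172.7] 79.4 10.3
[ 422  244   88   40 1264] [546.7 -19.4] [69.5 26. ] 78.9 11.0
25501 rect [603.9  72. ] [ 69.5 106.2] 79.9 z [58.4 62.7 64.8]
t 17.2 pos [585.5  74.2  45.5] w 0.528 F [ 0.6  0.6 -1.3] q6 1.84 -> slide [-0.22 -0.05  1.1 ] rot [-0.    -0.023 -0.   ] 1.3
```

View pics/w10.png

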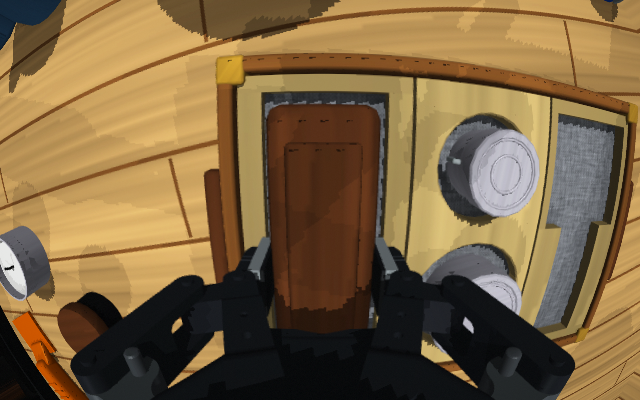

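Brush sits centred over the long cut-out, with grey showing evenly on both sides (columns 264 and 385). Lowering it.

>>> {"api": "play_rows", "payload": {
  "slide": [
    [-0.15,0,0.4],
    [-0.15,0,0.7],
    [-0.15,0,0.9],
    [-0.15,0,1.05],
    [-0.15,0,1.15],
    [-0.15,0,1.2],
    [-0.15,0,1.2]
  ],
  "delta_rot": [
    [0,0,0],
    [0,0,0],
    [0,0,0],
    [0,0,0],
    [0,0,0],
    [0,0,0],
    [0,0,0]
  ]
}}

```text
time: 17.78
tool_pos: [0.5849, 0.0744, 0.0347]
tcp_rot: [3.128, -0.274, 0.037]
wrist_force: [-2.6, -1.0, 6.3]
width: 0.528
```

>>> {"api": "play_rows", "payload": {
  "slide": [
    [0,0,0.05],
    [0,0,0.05],
    [0,0,0.05],
    [0,0,0.05],
    [0,0,0.05],
    [0,0,-1],
    [0,0,-3],
    [0,0,-6],
    [0,0,-9],
    [0,0,-9],
    [0,0,-9]
  ],
  "delta_rot": [
    [0,0,0],
    [0,0,0],
    [0,0,0],
    [0,0,0],
    [0,0,0],
    [0,0,0],
    [0,0,0],
    [0,0,0],
    [0,-0.02,0],
    [0,-0.02,0],
    [0,-0.02,0]
  ],
  "hand": 0.75
}}

```text
time: 18.7
tool_pos: [0.5853, 0.075, 0.1283]
tcp_rot: [-3.128, 0.274, -0.016]
wrist_force: [0.0, 0.5, -0.0]
width: 0.751
```

```bash
python3 - <<'E'
from h import *
p,s,Pt,C=wcloud(); save(p,"w11.png")
q=wrect(C,p,(500,40,680,110),44,65)
A=np.c_[q[:,:2],np.ones(len(q))]; print("plane",np.linalg.lstsq(A,q[:,2],rcond=None)[0].round(3))
plan(447,424.5,140,104.3)
E
```

```text
11574 rect [583.   74.7] [ 46.6 148.2] 79.6 z [47.5 51.6 53.3]
plane [-4.0000e-03  3.0000e-03  5.3014e+01]
t 18.75 pos [583.5  74.9 126.2] w 0.751 F [-0.7  0.7 -1.1] q6 1.83 -> slide [-19.51 -32.06  -1.48] rot [ 0.    -0.006 -0.424] 24.3
```

View pics/w11.png

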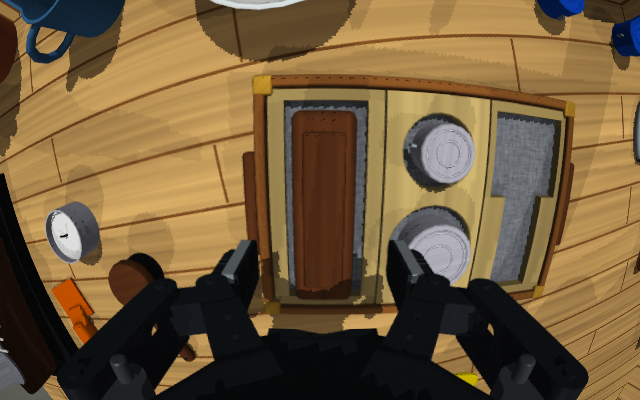

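The brush lies flat in its cut-out (pixel (324,205), slope 0). Now the scraper.

>>> {"api": "play_rows", "payload": {
  "slide": [
    [-19.5,-32.1,-1.5],
    [-19.5,-32.1,-1.5],
    [-19.5,-32.1,-1.5],
    [-19.5,-32.1,-1.5],
    [-19.5,-32.1,-1.5],
    [-19.5,-32.1,-1.5],
    [-19.5,-32.1,-1.5],
    [-19.5,-32.1,-1.5],
    [-19.5,-32.1,-1.5],
    [-19.5,-32.1,-1.5],
    [-19.5,-32.1,-1.5],
    [-19.5,-32.1,-1.5]
  ],
  "delta_rot": [
    [0,0,-0.05],
    [0,0,-0.1],
    [0,0,-0.15],
    [0,0,-0.2],
    [0,0,-0.25],
    [0,0,-0.3],
    [0,0,-0.35],
    [0,0,-0.4],
    [0,0,-0.424],
    [0,0,-0.424],
    [0,0,-0.424],
    [0,0,-0.424]
  ]
}}

```text
time: 19.75
tool_pos: [0.4461, 0.4239, 0.1385]
tcp_rot: [3.114, 0.392, 0.006]
wrist_force: [0.4, 0.6, 0.2]
width: 0.751
```

```bash
cat > scr.py <<'E'
from h import *
def orange(p,C,z0,z1,box):
    hsv=cv2.cvtColor(p["image"],cv2.COLOR_RGB2HSV)
    return wrect(C,p,box,z0,z1,(hsv[...,0]<16)&(hsv[...,1]>150)&(hsv[...,2]>60))
E
python3 - <<'E'
from scr import *
p,s,Pt,C=wcloud(); save(p,"w12.png")
b=(340,340,560,520)
orange(p,C,-5,35,b);orange(p,C,15,35,b);orange(p,C,-5,9,b)
plan(447,424.5,20,104.3)
E
```

```text
8287 rect [450.2 415.6] [218.  156.8] 2.2 z [-0.7  4.1 24.1]
2982 rect [428.2 419.7] [95.  33.8] 14.6 z [18.3 23.  24.6]
4917 rect [450.2 415.6] [218.  156.8] 2.2 z [-1.   3.1  4.8]
t 19.8 pos [446.6 423.3 138.7] w 0.752 F [ 0.5  0.3 -0.2] q6 2.05 -> slide [ 0.02 -0.15 11.87] rot [ 0.004 -0.004 -0.001] 0.3
```

View pics/w12.png

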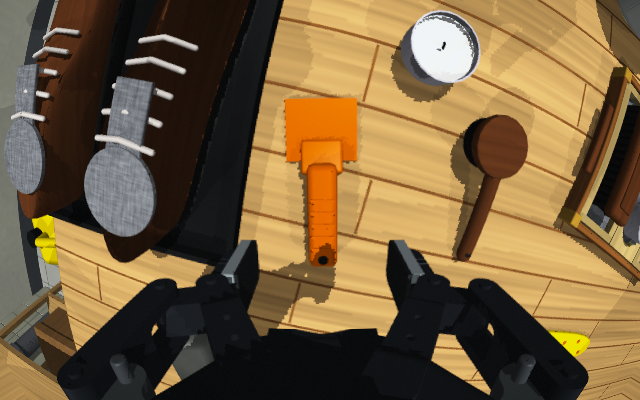

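```bash
python3 - <<'E'
from scr import *
p,s,Pt,C=wcloud()
hsv=cv2.cvtColor(p["image"],cv2.COLOR_RGB2HSV); m0=(hsv[...,0]<16)&(hsv[...,1]>180)&(hsv[...,2]>120)
r,c=np.mgrid[0:400,0:640]; m0&=(c>270)&(c<370)&(r<272)&(r>85)
q=Pt[m0]*1000; zb=s["tool_pos"][2]*1000
for a in range(-50,130,10):
    k=(q[:,0]>=a)&(q[:,0]<a+10)
    if k.sum()>10: print(a,k.sum(),"y",np.percentile(q[k][:,1],[2,98]).round(1),"z",(zb-np.percentile(q[k][:,2],[50])).round(1))
print("x",np.percentile(q[:,0],[.3,99.7]))
# mat: dark left
k=(c==238)&(abs(r-245)<2); print((Pt[k]*1000).round(0))
for rr,cc in ((200,245),(150,255),(200,235),(235,238)): print(rr,cc,(Pt[rr,cc]*1000).round(0),(C[rr,cc]*1000).round(0))
E
```

```text
-50 310 y [-12.7  38.9] z [23.3]
-40 332 y [-30.7  32.2] z [23.3]
-30 340 y [-41.9  12.8] z [23.2]
-20 343 y [-13.1  37.7] z [23.2]
-10 344 y [-12.9  12.6] z [23.5]
0 349 y [-12.8  41.6] z [23.]
10 430 y [-15.8  38.7] z [22.7]
20 596 y [-31.   26.3] z [15.]
30 552 y [-39.5  28.6] z [4.]
40 733 y [-31.6  28.5] z [3.5]
50 792 y [-31.5  27.6] z [3.3]
60 860 y [-32.1  27.4] z [3.2]
70 608 y [-32.1  36.5] z [3.2]
80 183 y [-30.1  36.8] z [-0.1]
90 46 y [-34.1  38.3] z [-0.3]
x [-64.86752817  92.07139514]
[[ 11. -38.  -8.]
 [ 11. -38.  -8.]
 [ 11. -38.  -9.]]
200 245 [-10. -73. 140.] [420. 491.  -1.]
150 255 [ 37. -60. 139.] [468. 491.  -0.]
200 235 [ -3. -76. 117.] [425. 495.  21.]
235 238 [-45. -82. 138.] [384. 491.   0.]
```

>>> {"api": "play_rows", "payload": {
  "slide": [
    [0,0,3.5],
    [0,0,7],
    [0,0,9.5],
    [0,0,11],
    [0,0,11.8],
    [0,0,12],
    [0,0,12],
    [0,0,12]
  ],
  "delta_rot": [
    [0.004,-0.004,0],
    [0.004,-0.004,0],
    [0.004,-0.004,0],
    [0.004,-0.004,0],
    [0.004,-0.004,0],
    [0.004,-0.004,0],
    [0.004,-0.004,0],
    [0.004,-0.004,0]
  ],
  "hand": 0.5
}}

```text
time: 20.52
tool_pos: [0.4489, 0.423, 0.0203]
tcp_rot: [-3.116, -0.387, -0.003]
wrist_force: [0.0, -0.1, 0.2]
width: 0.501
```

>>> {"api": "play_rows", "payload": {
  "slide": [
    [0,0,0],
    [0,0,0],
    [0,0,0],
    [0,0,0],
    [0,0,0]
  ],
  "delta_rot": [
    [0,0,0],
    [0,0,0],
    [0,0,0],
    [0,0,0],
    [0,0,0]
  ],
  "hand": 0.1,
  "force": 50
}}

```text
time: 20.93
tool_pos: [0.4505, 0.4241, 0.0227]
tcp_rot: [-3.114, -0.387, -0.009]
wrist_force: [0.7, -1.9, 6.5]
width: 0.29
```

```bash
python3 - <<'E'
from h import *
plan(539.5,-110.5,130,80)
E
```

```text
t 20.93 pos [450.5 424.1  22.7] w 0.29 F [ 0.7 -1.9  6.5] q6 2.04 -> slide [ -4.39  53.98 -10.93] rot [-0.004 -0.005  0.422] 24.2
```

>>> {"api": "play_rows", "payload": {
  "slide": [
    [0,0,-2],
    [0,0,-5],
    [0,0,-8.5],
    [-0.2,2,-11],
    [-0.6,6,-11],
    [-0.9,10,-11],
    [-1.2,14,-11],
    [-1.5,18,-11],
    [-1.8,22,-11],
    [-2.2,26,-11],
    [-2.5,30,-11],
    [-2.8,34,-11]
  ],
  "delta_rot": [
    [0,0,0],
    [0,0,0],
    [0,0,0],
    [0,0,0.05],
    [0,0,0.1],
    [0,0,0.15],
    [0,0,0.2],
    [0,0,0.25],
    [0,0,0.3],
    [0,0,0.35],
    [0,0,0.4],
    [0,0,0.422]
  ]
}}

```text
time: 21.93
tool_pos: [0.5059, 0.0854, 0.1319]
tcp_rot: [-3.124, 0.276, -0.009]
wrist_force: [1.8, 0.8, -1.1]
width: 0.285
```

```bash
python3 - <<'E'
from h import *
plan(539.5,-110.5,130,80)
E
```

```text
t 21.93 pos [505.9  85.4 131.9] w 0.285 F [ 1.8  0.8 -1.1] q6 1.86 -> slide [ 6.75 18.7   0.12] rot [-0.006 -0.005 -0.002] 0.5
```

>>> {"api": "play_rows", "payload": {
  "slide": [
    [1.5,4,0.1],
    [3,8,0.1],
    [4.5,12,0.1],
    [6,16,0.1],
    [6.75,18.7,0.1],
    [6.75,18.7,0.1],
    [6.75,18.7,0.1],
    [6.75,18.7,0.1]
  ],
  "delta_rot": [
    [0,0,0],
    [-0.006,-0.005,0],
    [-0.006,-0.005,0],
    [-0.006,-0.005,0],
    [-0.006,-0.005,0],
    [-0.006,-0.005,0],
    [-0.006,-0.005,0],
    [-0.006,-0.005,0]
  ]
}}

```text
time: 22.6
tool_pos: [0.5392, -0.1103, 0.1301]
tcp_rot: [-3.129, 0.278, 0.0]
wrist_force: [-0.3, -1.2, -1.4]
width: 0.288
```

```bash
cat >> scr.py <<'E'
def held(p,Pt):
    hsv=cv2.cvtColor(p["image"],cv2.COLOR_RGB2HSV)
    m=(hsv[...,0]<16)&(hsv[...,1]>180)&(hsv[...,2]>90)&(p["depth"]>0)&(abs(Pt[...,0]-.03)<.08)&(abs(Pt[...,1])<.045)&(Pt[...,2]<.04)
    q=Pt[m]*1000
    for a in range(-20,110,10):
        k=(q[:,0]>=a)&(q[:,0]<a+10)
        if k.sum()>10: print(a,k.sum(),"y",np.percentile(q[k][:,1],[2,98]).round(1),"z",np.median(q[k][:,2]).round(1))
    b=q[(q[:,0]>35)]; print("xmax",np.percentile(b[:,0],99.5),np.percentile(q[:,0],99.5))
    A=np.c_[b[:,:2],np.ones(len(b))]; print("blade plane",np.linalg.lstsq(A,b[:,2],rcond=None)[0].round(3))
    print(cv2.minAreaRect(b[:,:2].astype(np.float32)))
E
python3 - <<'E'
from scr import *
p,s,Pt,C=wcloud(); save(p,"w13.png"); held(p,Pt); greys(p,C)
plan(539.5,-110.5,50,80)
E
```

```text
-20 672 y [-11.1   8.9] z -0.9
-10 800 y [-10.9  10.5] z -0.9
0 906 y [-10.9  11.2] z -0.5
10 1240 y [-15.9  16.2] z -0.1
20 2359 y [-28.8  28.6] z 9.4
30 2487 y [-29.6  29.5] z 14.0
40 2511 y [-29.7  29.4] z 19.3
50 2458 y [-29.7  29.7] z 19.5
60 2471 y [-29.9  29.4] z 19.5
70 2158 y [-30.   29.4] z 19.6
xmax 78.45211998233842 78.19036031991114
blade plane [ 6.9000e-02 -2.0000e-03  1.4999e+01]
((56.93988800048828, -0.11433029174804688), (62.427589416503906, 44.08064651489258), 89.72544860839844)
[273  83  99  11 883] [ 627.5 -126. ] [79.7  7.7] 80.0 10.7
[  97   96   68  174 2100] [579.7  72.4] [ 58.7 174.9] 82.9 11.2
[ 193   97   52   73 1342] [608.5 -34.2] [44.9 62.6] 80.9 11.2
[ 178  189   82   80 1358] [529.6 -19.2] [78.7 54.7] 34.4 11.2
t 22.65 pos [ 539.1 -109.6  130.1] w 0.291 F [-0.5 -0.3 -1.2] q6 1.5 -> slide [0.05 0.08 8.01] rot [-0.     0.    -0.002] 0.1
```

View pics/w13.png

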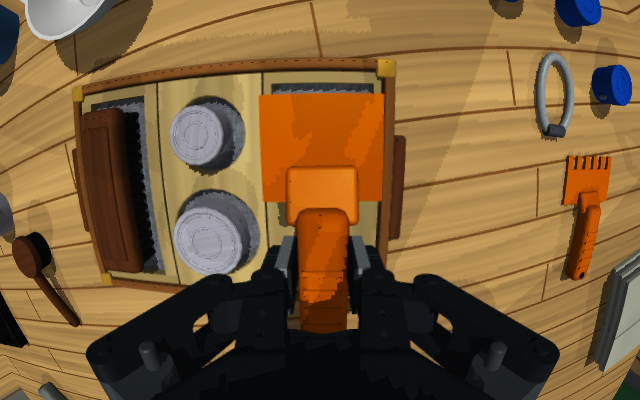

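>>> {"api": "play_rows", "payload": {
  "slide": [
    [0.42,0.06,2.5],
    [0.42,0.06,5.5],
    [0.42,0.06,7.5],
    [0.42,0.06,8.4],
    [0.42,0.06,8.6],
    [0.42,0.06,8.6],
    [0.42,0.06,8.6]
  ],
  "delta_rot": [
    [0,0,0],
    [0,0,0],
    [0,0,0],
    [0,0,0],
    [0,0,0],
    [0,0,0],
    [0,0,0]
  ]
}}

```text
time: 23.23
tool_pos: [0.5443, -0.1105, 0.0453]
tcp_rot: [3.13, -0.275, 0.003]
wrist_force: [0.4, -0.4, -0.1]
width: 0.281
```

```bash
python3 - <<'E'
from scr import *
p,s,Pt,C=wcloud(); save(p,"w14.png"); greys(p,C)
plan(543.2,-111.2,34,80)
E
```

```text
[ 250   78  148  158 5499] [ 586.6 -118.8] [80.7 90.6] 79.8 10.7
[ 139  100   70  103 2528] [608.8 -33.5] [44.9 62.7] 84.8 11.1
[  34  102   88  220 2605] [580.4  77.7] [ 59.1 172.2] 79.9 11.4
[ 136  231   98   53 1401] [545.3 -17.9] [74.  28.4] 69.3 11.3
t 23.28 pos [ 544.6 -110.8   45.8] w 0.287 F [-0.2  0.2 -0.7] q6 1.5 -> slide [-0.14  0.06  1.18] rot [-0.    -0.003 -0.001] 0.2
```

View pics/w14.png

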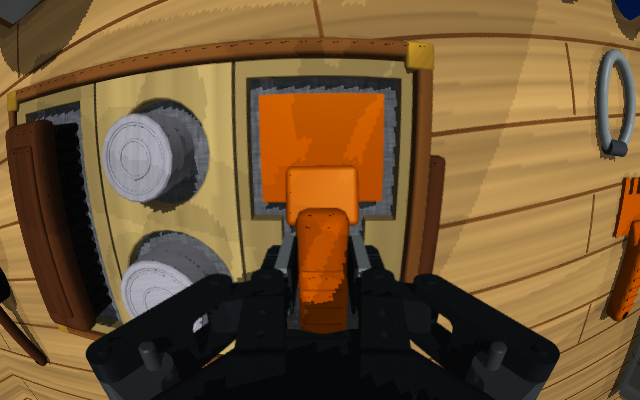

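The blade is centred in the wide part of the cut-out, with grey on all sides (columns 250–398, rows 78–216). Lowering it.

>>> {"api": "play_rows", "payload": {
  "slide": [
    [-0.14,0.06,0.3],
    [-0.14,0.06,0.6],
    [-0.14,0.06,0.85],
    [-0.14,0.06,1.05],
    [-0.14,0.06,1.15],
    [-0.14,0.06,1.25],
    [-0.14,0.06,1.25]
  ],
  "delta_rot": [
    [0,0,0],
    [0,0,0],
    [0,0,0],
    [0,0,0],
    [0,0,0],
    [0,0,0],
    [0,0,0]
  ]
}}

```text
time: 23.87
tool_pos: [0.5429, -0.1113, 0.0337]
tcp_rot: [3.129, -0.275, 0.003]
wrist_force: [-2.8, -0.4, 4.5]
width: 0.285
```

>>> {"api": "play_rows", "payload": {
  "slide": [
    [0,0,0.05],
    [0,0,0.05],
    [0,0,0.05],
    [0,0,0.05],
    [0,0,0.05],
    [0,0,-1],
    [0,0,-3],
    [0,0,-6],
    [0,0,-9],
    [0,0,-9],
    [0,0,-9]
  ],
  "delta_rot": [
    [0,0,0],
    [0,0,0],
    [0,0,0],
    [0,0,0],
    [0,0,0],
    [0,0,0],
    [0,0,0],
    [0,0,0],
    [0,0,0],
    [0,0,0],
    [0,0,0]
  ],
  "hand": 0.55
}}

```text
time: 24.78
tool_pos: [0.5451, -0.1118, 0.1272]
tcp_rot: [3.128, -0.275, 0.013]
wrist_force: [0.1, 1.0, 0.4]
width: 0.549
```

```bash
python3 - <<'E'
from scr import *
p,s,Pt,C=wcloud(); save(p,"w15.png")
b=(450,-170,650,-60)
orange(p,C,12,20,b);orange(p,C,28,45,b);orange(p,C,10,45,b)
plan(460,-110,200,80)
E
```

```text
4651 rect [ 557.8 -127.1] [145.1  76.8] 11.6 z [13.4 14.6 19.2]
3297 rect [ 520.8 -106.8] [27. 93.] 80.7 z [30.5 34.2 35.7]
11034 rect [ 546.2 -124.8] [103.  207.1] 82.4 z [13.7 22.3 35.1]
t 24.83 pos [ 543.5 -111.4  125.1] w 0.554 F [-0.1 -0.7 -0.3] q6 1.5 -> slide [-8.21  1.32 -7.52] rot [ 0.    -0.004 -0.001] 0.2
```

View pics/w15.png

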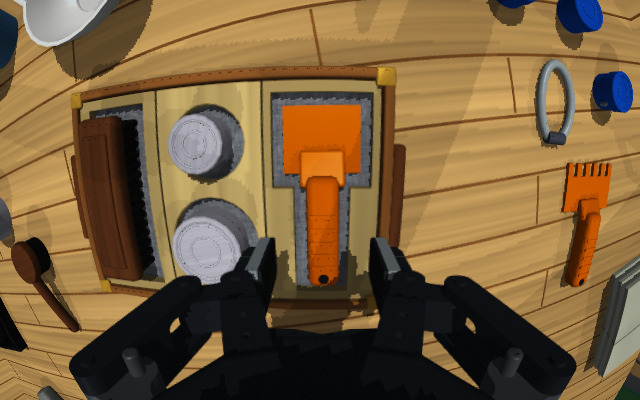

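The scraper lies flat: blade top at 14.6 mm, handle top at 34 mm. I'll retreat and run a last check.

>>> {"api": "play_rows", "payload": {
  "slide": [
    [0,0,-3],
    [0,3,-6],
    [0,7,-10],
    [0,11,-12],
    [0,15,-12],
    [0,19,-12],
    [0,22,-12],
    [0,22,-12],
    [0,22,-12],
    [0,22,-12]
  ],
  "delta_rot": [
    [0,0,0],
    [0,0,0],
    [0,0,0],
    [0,0,0],
    [0,0,0],
    [0,0,0],
    [0,0,0],
    [0,0,0],
    [0,0,0],
    [0,0,0]
  ]
}}

```text
time: 25.67
tool_pos: [0.5037, -0.3272, 0.2433]
tcp_rot: [-3.127, 0.277, -0.002]
wrist_force: [-0.6, -0.5, -0.3]
width: 0.551
```

```bash
python3 - <<'E'
from scr import *
print(read_state()["tool_pos"])
p=read_camera("top"); save(p,"topF.png",(160,150,480,260),2.5); C=cloud(p)
s=read_camera("scene"); save(s,"sceneF.png",(220,140,410,270),4); D=cloud(s)
for P,Q in ((p,C),(s,D)):
    wrect(Q,P,(478,-60,572,40),38,58); wrect(Q,P,(580,-60,650,10),38,58); wrect(Q,P,(490,40,680,115),44,60); wrect(Q,P,(460,-150,600,-70),28,45)
E
```

```text
[ 0.50366036 -0.32719967  0.24326216]
330 rect [525.  -10.7] [57.  60.2] 89.2 z [41.7 45.1 49.1]
179 rect [612.2 -25.4] [42.3 43.7] 89.3 z [41.4 45.6 49.7]
746 rect [583.1  75.4] [ 45.9 149.5] 79.7 z [47.2 52.6 57.3]
276 rect [ 518.4 -124.2] [ 76.4 100.1] 73.2 z [29.8 34.8 40.2]
333 rect [527.   -9.7] [59. 62.] 41.9 z [40.5 44.4 46.5]
217 rect [612.3 -25.4] [41.4 47. ] 39.1 z [40.2 44.3 46.4]
672 rect [584.4  74. ] [ 46.6 148.9] 79.6 z [46.  52.1 54.5]
302 rect [ 524.2 -106.8] [31.1 96.2] 78.4 z [29.3 34.6 37.2]
```

View pics/topF.png

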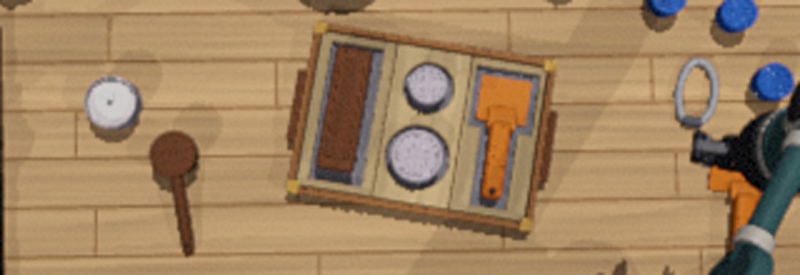

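View pics/sceneF.png

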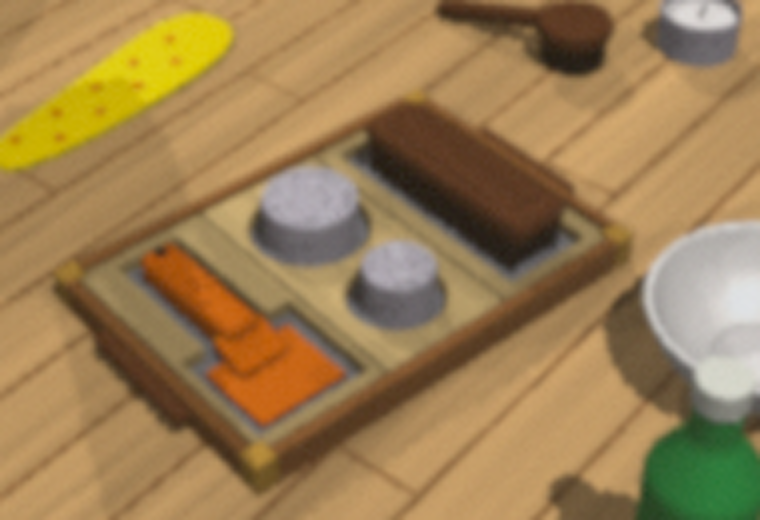

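All four lie in their places: tins at (417,157) and (428,86), brush at (348,110) and scraper at (500,135) in the top crop. The candle (112,103) and dish brush (175,155) have not moved, and the arm is clear. Handing in.

```bash
python3 -c "
from workcell import *
print(finish_job())"
```

```text
the job is handed in; nothing more can be done
None
```

I packed the caddy in the order asked: big tin, small tin, shoe brush, scraper. I lowered each one until it touched the floor of its place, then let go; the job took about 26 s. The hand-in gave no verdict.

| Item | Place | Last height measured | Expected |
|---|---|---|---|
| Big tin | wide well | lid at 44–45 mm | 45 mm |
| Small tin | narrow well | lid at 44–46 mm | 45 mm |
| Shoe brush | long cut-out | top at 52 mm, level | 53 mm |
| Scraper | paddle-shaped cut-out | blade top 14.6 mm, handle top 34–35 mm | 15 and 35 mm |

- **Position:** all four lie inside their cut-outs. The worst offset is the brush, about 3 mm lengthwise where there is 11 mm to spare.
- **Forces:** the highest wrist force read at the end of a move was about 11 N, as the small tin touched the floor of its well.
- **Look-alikes:** none was touched. The last pictures show the candle tin and dish brush where they were. The arm partly hid the notched spreader there, but the last wrist picture after the scraper was released showed it unmoved.
- **Measurements that disagreed:** the wrist camera read about 1 mm lower than the top and scene cameras. Two rectangle fits of the scraper's outline were stretched by stray orange pixels, so I judged its fit from the pictures and heights instead.

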